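Wheel the sugar caddy to its mark and weigh the tin

TASK

Take the caddy by its push bar and roll it, never lifting it off the worktop, straight ahead the way its nose points for some 10 cm, until all four swivel castors trail straight behind their pivots; then steer it into the parking outline, nose at the arrowhead end, so that it stands squarely and centred with its castors again trailing straight, and let go. With the pan still empty, press the zero key on the scale's sloping panel with light pressure for about half a second, then lift the sugar tin off the caddy and set it gently upright near the middle of the pan. Leave the spatula, bowl and jar alone.

Things in the scene. Friction and masses are not known exactly. Their poses are not given: they have to be found in the camera images.
- caddy: Small loose wooden caddy (0.5 kg) on four swivel castors, with a steel push bar. Origin on the worktop under the deck's middle; +x is its nose (forward), z up. Deck 150 (x) by 116 mm (y), top 44 mm above the worktop, inside a rim 10 mm high. Castor pivots at x = +-52, y = +-38 mm. Rolls with about 0.5 N and stays where it is let go.
- caddy_bar (a point): Middle of the caddy's push bar: a level round steel bar 10 mm thick, 70 mm free length along the caddy's y, between two posts over the tail; 68 mm behind the deck's middle and 125 mm above the worktop. The space below it is open down to the deck; the tin stands over 40 mm ahead of it.
- caddy_nose (a point): Middle of the caddy's front edge, 75 mm ahead of the deck's middle, 44 mm up.
- mark: Parking outline, a flat dark rectangle of strips (1 mm) on the worktop, inside 180 mm (x) by 146 mm (y), that is 15 mm larger all round than the caddy's deck, with an arrowhead inside it pointing to its +x end, where the nose belongs. Origin at its middle, on the worktop.
- mark_nose (a point): Where the middle of the caddy's front edge belongs (seen from above): 75 mm ahead of the outline's middle.
- mark_tail (a point): Where the middle of the push bar belongs (seen from above): 68 mm behind the outline's middle.
- tin: Closed metal sugar tin standing on the caddy's deck: upright cylinder 56 mm across and 87 mm high, its lid (the top 12 mm) 58 mm across; 0.2 to 0.42 kg, loose. Origin at the centre of its underside, z up.
- scale: White counter scale, fixed, 190 mm wide. Origin on the worktop under the pan's middle; -x is its front, turned to the caddy's outline. Its front panel rises at 45 degrees from x = -128, z = 10 mm to x = -38, z = 100 mm, under the overhanging pan; the key's middle is at x = -83, y = 0, z = 55 mm.
- pan (a point): Centre of the top of the scale's flat square steel pan, 190 by 190 mm, 8 mm thick, no rim, top 120 mm above the worktop; the pan's front edge is at x = -95 mm of the scale's frame. Rigid.
- zero_key: The only key: dark square membrane pad 26 by 26 mm in the panel's middle, 3 mm proud of it (the wider dark window beside it is the display). Origin on the panel's surface; z stands out of the panel (45 degrees up, to the front), y is the scale's y. The pan's edge, 57 mm above, juts 12 mm farther forward, so reach it with the tool tilted, best along the key's z. Gives under 2 mm, bottoms at 4.5 N.
- spatula: Flat spatula, 240 mm long, lying on the worktop near the robot; leave alone. Origin at its middle underside.
- bowl: White bowl, 100 mm across, 45 mm high; leave alone. Origin under its middle.
- jar: Closed amber glass jar, 70 mm across, 100 mm high, beyond the caddy's way; leave alone. Origin under its middle.
- hub_fl (a point): Hub of the caddy's front left castor wheel (28 mm across; left is +y). The castor swivels freely all round its pivot at x = 52, y = 38 mm of the caddy, hub 18 mm off it; it trails straight when the hub lies 18 mm behind (-x of) the pivot, which takes some 40 to 60 mm of rolling ahead.
- hub_fr (a point): Hub of the caddy's front right castor wheel (28 mm across; left is +y). The castor swivels freely all round its pivot at x = 52, y = -38 mm of the caddy, hub 18 mm off it; it trails straight when the hub lies 18 mm behind (-x of) the pivot, which takes some 40 to 60 mm of rolling ahead.
- hub_rl (a point): Hub of the caddy's rear left castor wheel (28 mm across; left is +y). The castor swivels freely all round its pivot at x = -52, y = 38 mm of the caddy, hub 18 mm off it; it trails straight when the hub lies 18 mm behind (-x of) the pivot, which takes some 40 to 60 mm of rolling ahead.
- hub_rr (a point): Hub of the caddy's rear right castor wheel (28 mm across; left is +y). The castor swivels freely all round its pivot at x = -52, y = -38 mm of the caddy, hub 18 mm off it; it trails straight when the hub lies 18 mm behind (-x of) the pivot, which takes some 40 to 60 mm of rolling ahead.
Mind the look-alikes: they are no part of the job. Several things have the shape of the caddy; the one meant has the colours described above.

How it is judged:
On the way, in this order (a step that is already met when the one before it is completed fails the run):
1. the caddy has rolled more than 60 mm from its start and all four castors trail straight (within about 23 degrees) (distance of caddy from where it was at the start of the episode above 0.06 m and x of each of hub_fl, hub_fr in the frame of caddy below 0.0355 m and x of each of hub_rl, hub_rr in the frame of caddy below -0.0685 m), for 0.05 s.
2. the caddy stands in the outline (nose and bar each within 20 mm of their points), castors trailing straight, let go and at rest, the tin still on it (horizontal distance between caddy_nose and mark_nose below 0.02 m and horizontal distance between caddy_bar and mark_tail below 0.02 m and x of each of hub_fl, hub_fr in the frame of caddy below 0.0355 m and x of each of hub_rl, hub_rr in the frame of caddy below -0.0685 m and horizontal distance between tin and caddy below 0.08 m and z of tin in the frame of caddy below 0.055 m and angle between tin's own z axis and vertical below 0.2 rad and linear speed of caddy below 0.02 m/s and contact force between the fingers and caddy below 0.1 N), for 0.3 s.
3. the fingers press the zero key with more than 3 N while the tin is still on the caddy (contact force between the fingers and zero_key above 3 N and horizontal distance between tin and caddy below 0.08 m and z of tin in the frame of caddy below 0.055 m and angle between tin's own z axis and vertical below 0.2 rad), for 0.15 s.
4. the tin stands upright on the pan, within 60 mm of its middle, and is let go (horizontal distance between tin and pan below 0.06 m and z of tin in the frame of pan between -0.006 and 0.006 m and angle between tin's own z axis and vertical below 0.1 rad and linear speed of tin below 0.02 m/s and contact force between the fingers and tin below 0.1 N), for 0.3 s.
At the end, for the whole second after the job is handed in: The tin stands upright, at rest and released on the scale's pan with its centre within 60 mm of the pan's; the caddy stands at rest in the outline with its nose and push bar each within 20 mm (seen from above) of their points, all four castors trailing straight within about 23 degrees (all of step 4 and horizontal distance between caddy_nose and mark_nose below 0.02 m and horizontal distance between caddy_bar and mark_tail below 0.02 m and x of each of hub_fl, hub_fr in the frame of caddy below 0.0355 m and x of each of hub_rl, hub_rr in the frame of caddy below -0.0685 m and linear speed of caddy below 0.02 m/s); the robot touches nothing.
It fails at once if the caddy is lifted more than 12 mm off the worktop (height (world z) of caddy above 0.012 m).
It fails at once if the caddy or the tin is tipped (angle between caddy's own z axis and vertical above 0.3 rad or angle between tin's own z axis and vertical above 0.6 rad).
It fails at once if the zero key is pressed with more than 35 N (contact force between anything else and zero_key above 35 N).
It fails at once if the tin is dropped or rammed onto the scale (over 40 N) (contact force between tin and scale above 40 N).
It fails at once if the spatula, bowl or jar is moved more than 30 mm (distance of any of spatula, bowl, jar from where it was at the start of the episode above 0.03 m).
It also fails if it takes over 66 s, if anything falls off the work surface, if the arm or the gripper's body presses on something with over 40 N, if the wrist force passes 120 N, or if a joint passes its speed limit or range.

ROBOT

A 6-joint arm with a two-finger parallel gripper is mounted at the origin on the work surface. World frame = base frame: x ahead of the robot, y to its left, z up, the work surface at z = 0. Lengths are in m, angles in rad, forces in N, time in s.
With the tool pointing down it reaches from about 0.375 to 0.975 m from the base axis. Payload 3.8 kg.
Tool frame: the origin (TCP) lies on the centre line of the jaws, within the pads' length; the fingertips stand 19 mm ahead of it and the grasp point (between the pads) is the TCP; z points along the fingers, y is the direction in which the jaws open and shut (so a half turn about z gives the same grasp; the last joint's range is limited). The gripper opens to 88 mm and grips with 3 to 60 N. Pads are 18 mm wide; open, the fingers measure 123 mm over their backs; the gripper's body (75 mm by 187 mm) begins 45 mm behind the grasp point.
Start: joints at [1.211, 0.264, 1.604, -0, 1.274, -0.037], TCP at [0.214, 0.64, 0.258] pointing down, gripper open.
Joint ranges: [-2.63, 2.63], [-0.94, 2.18], [0.31, 2.57], [-1.31, 4.45], [0, 2.66], [-2.55, 2.55]. Speed limits (rad/s): [2.57, 2.57, 3.14, 3.14, 3.14, 3.14].

INTERFACE

Orientations are given as a unit quaternion [w, x, y, z].
In Python, from station import env gives the robot as it stands.
- The arm moves only by the tool servo_tool, never from a script. Its argument "commands" is one flat list of numbers, 7 for each row, row after row: the turn, a rotation vector about the tool's x, y, z in rad, then the shift along the tool's x, y, z in m, then the opening, from -1 (shut) to 1 (fully open), so that 0 is half open. A call has 1 to 8 rows; each row shifts and turns the commanded pose from where the row before left it, along the tool's axes as they then stand; what a row does not reach is not made up. A row lasts 1/10 s, in which the tool goes at most 50 mm and 8.59 degrees, less where a joint would pass 70% of its speed; a pose out of reach is approached as far as the arm can. A call is refused whole if a number of a shift passes 0.05 or a number of a turn 0.15, either way. A call with a gripper value outside its range is refused whole. The fingers move at their own pace and stop on an object; "newtons" is the grip in N (left out, the last holds). Time passes only in rows, so rows that do not move let the fingers close. It gives the time, the measured TCP pose, the force and the opening at its end, in the units of the state.
- env.get_obs(): the state, without advancing time (a new reading comes with each control period).
- env.capture(name): name is "scene" or "top"; returns a dict with "img" (400x640x3 uint8, blue, green, red), "z_map" (400x640 float32, m along the optical axis (not along the pixel's ray), 0 where there is no reading), "vfov" (degrees; the focal length in pixels is half the picture's height over the tangent of half this angle, whatever the lens; pixels are square), "cx", "cy" (the principal point, pixels), "origin" and "rotation" of the camera in the world. Camera axes: x right, y up, looking along -z (the intrinsics and any distortion apply to the point x, -y, -z); pixel columns grow to the right and rows downward; lengths in m; the calibration is good to about 2 mm. A picture is of the moment at which its call begins.
- env.sign_off(): hands the job in, once; it reports no verdict.
The state is a dict: "clock": time; "joint_pos": joint angles; "qd": joint speeds; "joint_efforts": joint torques, N m; "tool_pos": TCP position; "tool_rot": TCP orientation; "wrist_force": force on the tool from outside, world axes, zero at the start; "moment": the same for the moment, N m; "width": finger opening in m.
Only numpy, scipy, OpenCV 4.12 (cv2) and the standard library are available. Lean on these libraries where they do the work, as an engineer would, in place of code of your own. Each camera call takes 0.05 s, during which the arm holds its last target.

## Working session

There is one attempt and no reset: what is moved stays moved. The work goes in short steps, Python scripts to look and compute and a tool call to move; the robot and the scene stay as the last step left them, time stands still between calls to the robot, and variables do not carry over. Pictures are saved under pics/ and viewed, and the job is handed in when it is done.

Besides the shell and the picture viewer there is one more tool, called as a command line: name --argument value ..., lists and objects as JSON in quotes. servo_tool: Moves the arm, as the interface text tells. Its arguments: {"type":"object","properties":{"commands":{"type":"array","items":{"type":"number"}},"newtons":{"type":"number"}},"required":["commands"]}

```bash
ls; mkdir -p pics; python3 - <<'E'
from station import env
import cv2,pickle
o=env.get_obs(); print(o)
for n in ["scene","top"]:
    c=env.capture(n); cv2.imwrite(f"pics/{n}0.png",c["img"]); pickle.dump(c,open(f"pics/{n}0.pkl","wb"))
    print({k:v for k,v in c.items() if k not in("img","z_map")})
E
```

```text
pics
{'clock': 0.0, 'joint_pos': array([ 1.21112781e+00,  2.64730476e-01,  1.60530269e+00, -9.08608370e-06,
        1.27367751e+00, -3.68612810e-02]), 'qd': array([-9.68386926e-04, -2.06811094e-05,  1.27721733e-03,  1.80664710e-04,
        3.94060088e-04, -2.88347097e-04]), 'joint_efforts': array([-2.03903241e-03, -5.02100945e+01, -3.56881642e+01,  7.26916501e-02,
        2.91500642e-02, -1.74489123e-04]), 'tool_pos': array([0.21388801, 0.63955204, 0.25644173]), 'tool_rot': array([-2.04334241e-04,  1.60702332e-01,  9.87002350e-01, -1.03911971e-03]), 'wrist_force': array([-0.28417168,  0.35582375, -0.83528126]), 'moment': array([0.01178592, 0.02723842, 0.03447067]), 'width': 0.08819745145484204}
{'vfov': 54.914689266029725, 'cx': 319.52335692920934, 'cy': 203.5139040620685, 'origin': array([ 1.24962768, -0.11380962,  1.03671529]), 'rotation': array([0.66086072, 0.22577907, 0.22271423, 0.68020974])}
{'vfov': 48.921629483917286, 'cx': 319.17207677803447, 'cy': 199.2804339408132, 'origin': array([ 0.31767088, -0.11203106,  1.48428675]), 'rotation': array([-0.70439805, -0.04934523,  0.05967171,  0.70556907])}
```

View pics/scene0.png

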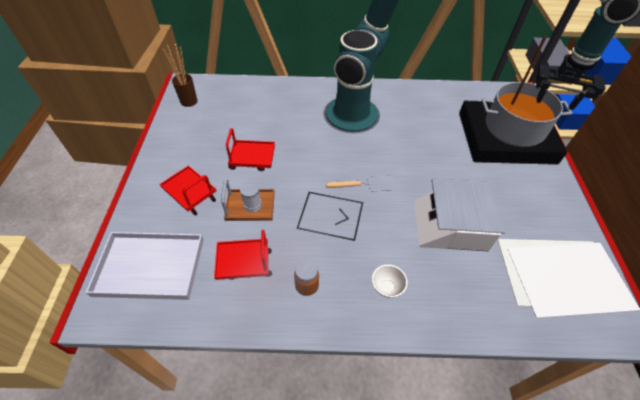

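View pics/top0.png

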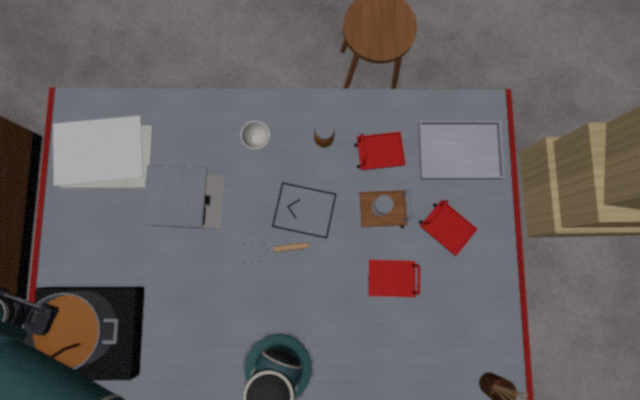

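```bash
cat > h.py <<'E'
import numpy as np,cv2,pickle
from scipy.spatial.transform import Rotation as R
def rot(q): return R.from_quat([q[1],q[2],q[3],q[0]])
def cam(c):
    f=200/np.tan(np.radians(c["vfov"]/2)); return f,c["cx"],c["cy"],rot(c["rotation"]).as_matrix(),np.array(c["origin"])
def ray(c,u,v):
    f,cx,cy,M,o=cam(c); d=np.stack([(np.asarray(u,float)-cx)/f,-(np.asarray(v,float)-cy)/f,-np.ones_like(np.asarray(u,float))],-1)
    return o,d@M.T
def onplane(c,u,v,z):
    o,d=ray(c,u,v); t=(z-o[2])/d[...,2]; return o+d*t[...,None]
def cloud(c):
    v,u=np.mgrid[0:400,0:640]; o,d=ray(c,u,v); P=o+d*c["z_map"][...,None]; P[c["z_map"]==0]=np.nan; return P
def proj(c,P):
    f,cx,cy,M,o=cam(c); q=(np.asarray(P)-o)@M; return np.stack([cx+f*q[...,0]/-q[...,2],cy-f*q[...,1]/-q[...,2]],-1)
def load(n): return pickle.load(open(n,"rb"))
E
python3 - <<'E'
from h import *
for n in ["scene","top"]:
    c=load(f"pics/{n}0.pkl"); P=cloud(c); print(n,proj(c,[[0,0,0],[.214,.64,.258]]))
    # table z check
    for (u,v) in ([(400,260),(300,320),(130,220),(560,200),(270,130)] if n=="scene" else [(330,310),(480,100),(100,230),(350,110),(220,290)]):
        print(u,v,P[v,u])
c=load("pics/top0.pkl"); s=c["img"]
cv2.imwrite("pics/t_crop.png",cv2.resize(s[150:270,230:430],None,fx=4,fy=4,interpolation=cv2.INTER_CUBIC))
s=load("pics/scene0.pkl")["img"]
cv2.imwrite("pics/s_crop.png",cv2.resize(s[160:310,190:390],None,fx=4,fy=4,interpolation=cv2.INTER_CUBIC))
E
```

```text
scene [[351.50188297 113.04704409]
 [557.92052867  98.72912882]]
400 260 [ 0.67430551  0.13119754 -0.00282956]
300 320 [ 0.86951114 -0.16363005 -0.00362283]
130 220 [ 0.55614159 -0.73284217 -0.0011057 ]
560 200 [ 4.25469514e-01  7.04490340e-01 -2.95465131e-04]
270 130 [ 0.10778752 -0.32428017 -0.00591179]
top [[278.01422419 367.60286999]
 [ 33.62967296 307.40969229]]
330 310 [ 0.17965063 -0.16882986 -0.00359192]
480 100 [ 0.90476619 -0.70655983  0.00329065]
100 230 [0.44455436 0.60142397 0.00083929]
350 110 [ 0.86821866 -0.24401786 -0.00149705]
220 290 [0.24588957 0.19349347 0.00276754]
```

View pics/t_crop.png

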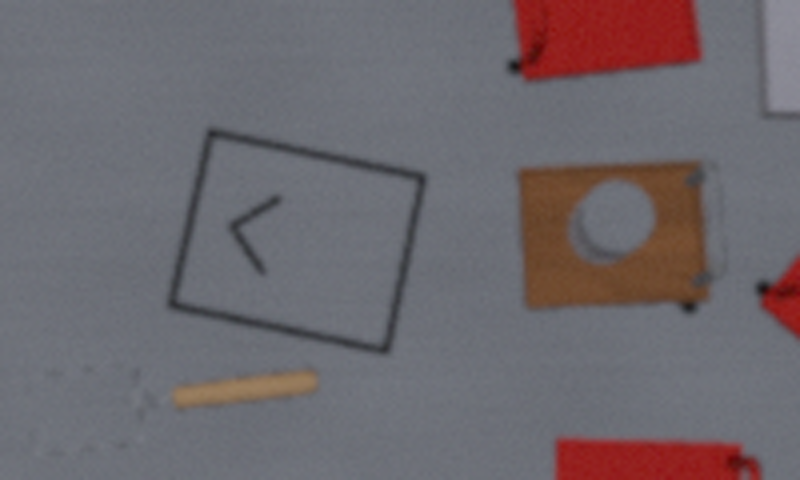

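View pics/s_crop.png

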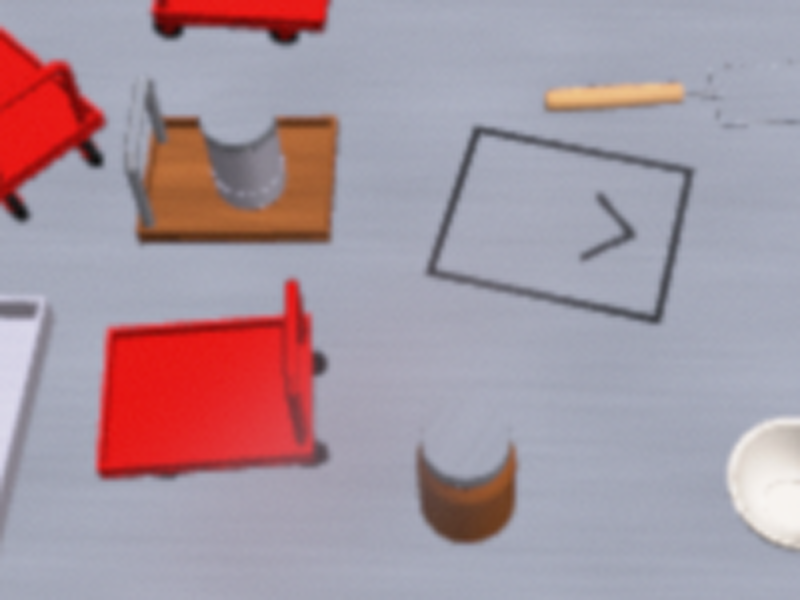

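```bash
cat >> h.py <<'E'
def rect(P):
    (c,(w,h),a)=cv2.minAreaRect(P[:,:2].astype(np.float32)*1000); return np.array(c),w,h,a
def big(m):
    n,l,s,_=cv2.connectedComponentsWithStats(m.astype(np.uint8)); 
    k=1+np.argmax(s[1:,4]); return l==k
def brown(c):
    hsv=cv2.cvtColor(c["img"],cv2.COLOR_BGR2HSV); return cv2.inRange(hsv,(5,100,50),(20,255,255))>0
def caddy(c,win,z=.054):
    m=brown(c); w=np.zeros_like(m); w[win[1]:win[3],win[0]:win[2]]=1; m&=w; m=big(m); 
    m=cv2.morphologyEx(m.astype(np.uint8),cv2.MORPH_CLOSE,np.ones((5,5)))
    v,u=np.nonzero(m); return rect(onplane(c,u,v,z)),(u.min(),u.max(),v.min(),v.max())
E
python3 - <<'E'
from h import *
for n,w,mw,sw in [("scene",(215,170,290,230),(290,185,370,245),0),("top",(350,170,430,240),(265,175,345,245),0)]:
    c=load(f"pics/{n}0.pkl"); P=cloud(c)
    print(n,"caddy",caddy(c,w), "z44",caddy(c,w,.044)[0])
    g=c["img"].max(2); m=np.zeros_like(g,bool); sub=g[mw[1]:mw[3],mw[0]:mw[2]]; 
    m[mw[1]:mw[3],mw[0]:mw[2]]=sub<np.median(sub)*0.75
    mb=big(m); v,u=np.nonzero(mb); print("mark",rect(onplane(c,u,v,0.)))
    v,u=np.nonzero(m&~mb); print("arrow",onplane(c,u,v,0.).mean(0),len(u))
    # pan, tin
    Q=P.reshape(-1,3); Q=Q[~np.isnan(Q[:,0])]
    k=(abs(Q[:,2]-.12)<.008)&(Q[:,1]>-.1)&(Q[:,1]<.5)&(Q[:,0]>.4); print("pan",k.sum(),rect(Q[k]),np.median(Q[k,2]))
    k=(Q[:,2]>.122)&(Q[:,2]<.145)&(Q[:,1]<-.25)&(Q[:,1]>-.42)&(abs(Q[:,0]-.6)<.1); print("tin",k.sum(),Q[k].mean(0),rect(Q[k]))
    k=(Q[:,2]>.1)&(Q[:,2]<.15)&(Q[:,1]<-.42)&(Q[:,1]>-.50)&(abs(Q[:,0]-.6)<.1); print("bar",k.sum(),Q[k].mean(0),Q[k].min(0),Q[k].max(0))
E
```

```text
scene caddy ((array([ 517.93286133, -343.02709961]), 119.71345520019531, 148.6012420654297, 2.3311915397644043), (np.int64(225), np.int64(273), np.int64(189), np.int64(219))) z44 (array([ 510.48712158, -345.35946655]), 120.931640625, 150.1134033203125, 2.3311898708343506)
mark (array([513.70819092, -82.52775574]), 192.0068817138672, 159.5918731689453, 77.82579803466797)
arrow [ 0.5232778  -0.04313208  0.        ] 58
pan 3222 (array([543.08502197, 321.51742554]), 191.02603149414062, 193.63958740234375, 87.64408111572266) 0.11843977821219603
tin 302 [ 0.54430589 -0.3404746   0.12838282] (array([ 600.35571289, -345.32037354]), 224.33152770996094, 113.84988403320312, 12.581917762756348)<stdin>:13: RuntimeWarning: Mean of empty slice.
  ret = um.true_divide(
Traceback (most recent call last):
ValueError: zero-size array to reduction operation minimum which has no identity
```

```bash
python3 - <<'E'
from h import *
for n,w,mw,tw in [("scene",(215,170,290,230),(290,185,370,245),(235,180,265,215)),("top",(350,170,430,240),(265,175,345,245),(365,190,398,220))]:
    c=load(f"pics/{n}0.pkl"); P=cloud(c)
    print(n,"caddy",caddy(c,w), "z44",caddy(c,w,.044)[0])
    g=c["img"].max(2); m=np.zeros_like(g,bool); sub=g[mw[1]:mw[3],mw[0]:mw[2]]; 
    m[mw[1]:mw[3],mw[0]:mw[2]]=sub<np.median(sub)*0.75
    mb=big(m); v,u=np.nonzero(mb); print("mark",rect(onplane(c,u,v,0.)))
    v,u=np.nonzero(m&~mb); print("arrow",onplane(c,u,v,0.).mean(0),len(u))
    Q=P.reshape(-1,3); Q=Q[~np.isnan(Q[:,0])]
    k=(abs(Q[:,2]-.12)<.008)&(Q[:,1]>-.1)&(Q[:,1]<.5)&(Q[:,0]>.4); print("pan",k.sum(),rect(Q[k]),np.median(Q[k,2]))
    T=P[tw[1]:tw[3],tw[0]:tw[2]].reshape(-1,3); T=T[(T[:,2]>.12)&(T[:,2]<.145)]; print("tin",len(T),T.mean(0),rect(T))
    K=P[w[1]-10:w[3],w[0]-10:w[2]+10].reshape(-1,3); K=K[(K[:,2]>.07)&(K[:,1]<-.395)]; print("bar",len(K),K[:8])
    np.set_printoptions(precision=3,suppress=True,linewidth=200)
c=load("pics/top0.pkl"); P=cloud(c)
print(P[185:232,408,2])
cv2.imwrite("pics/t2.png",cv2.resize(c["img"][180:235,350:420],None,fx=10,fy=10,interpolation=cv2.INTER_CUBIC))
c=load("pics/scene0.pkl")
cv2.imwrite("pics/s2.png",cv2.resize(c["img"][175:225,215:285],None,fx=10,fy=10,interpolation=cv2.INTER_CUBIC))
E
```

```text
scene caddy ((array([ 517.93286133, -343.02709961]), 119.71345520019531, 148.6012420654297, 2.3311915397644043), (np.int64(225), np.int64(273), np.int64(189), np.int64(219))) z44 (array([ 510.48712158, -345.35946655]), 120.931640625, 150.1134033203125, 2.3311898708343506)
mark (array([513.70819092, -82.52775574]), 192.0068817138672, 159.5918731689453, 77.82579803466797)
arrow [ 0.5232778  -0.04313208  0.        ] 58
pan 3222 (array([543.08502197, 321.51742554]), 191.02603149414062, 193.63958740234375, 87.64408111572266) 0.11843977821219603
tin 248 [ 0.51912806 -0.33402418  0.12865362] (array([ 516.62591553, -334.19781494]), 56.3697624206543, 54.65370178222656, 7.5616254806518555)
bar 176 [[ 0.46149841 -0.48054102  0.12224808]
 [ 0.4666597  -0.47921453  0.12346454]
 [ 0.46358453 -0.47747957  0.12000763]
 [ 0.46074165 -0.47561389  0.11682259]
 [ 0.46860775 -0.47938472  0.12094601]
 [ 0.46585245 -0.47750323  0.11784581]
 [ 0.46367701 -0.47533333  0.11542622]
 [ 0.46560034 -0.48188284  0.11257971]]
top caddy ((array([ 509.877, -342.846]), 113.92670440673828, 146.4002685546875, 1.85160279
[... 352 characters left out ...]
8956909179688, 87.10550689697266) 0.12007506512933341
tin 274 [ 0.513 -0.334  0.131] (array([ 513.205, -334.672]), 55.88720703125, 56.4537467956543, 30.51293182373047)
bar 178 [[ 0.56  -0.411  0.117]
 [ 0.559 -0.413  0.123]
 [ 0.559 -0.407  0.102]
 [ 0.555 -0.405  0.126]
 [ 0.556 -0.41   0.12 ]
 [ 0.556 -0.412  0.123]
 [ 0.558 -0.407  0.089]
 [ 0.556 -0.407  0.104]]
[ 0.005 -0.009 -0.    -0.002 -0.001  0.123  0.123  0.128  0.129  0.133  0.131  0.13   0.13   0.129  0.128  0.13   0.126  0.127  0.127    nan  0.125  0.126  0.124  0.131  0.13   0.13   0.13   0.128
  0.131  0.132  0.127  0.128  0.124  0.121  0.118  0.094 -0.008  0.003 -0.004  0.008  0.002 -0.001 -0.001  0.001 -0.001 -0.003  0.005]
```

View pics/t2.png

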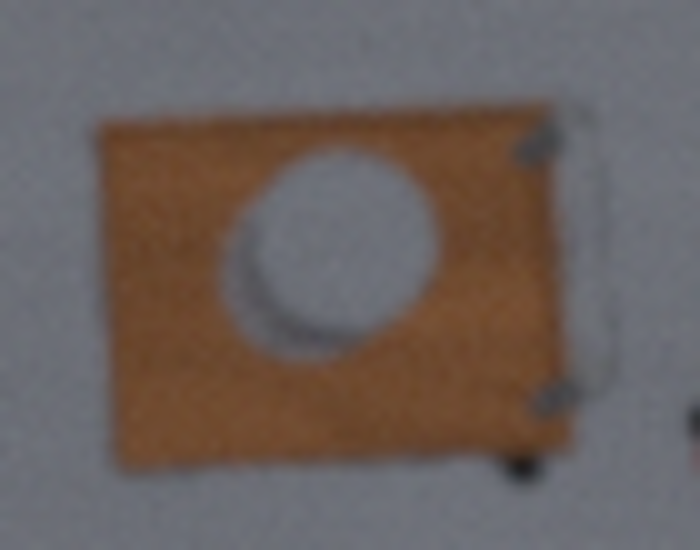

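View pics/s2.png

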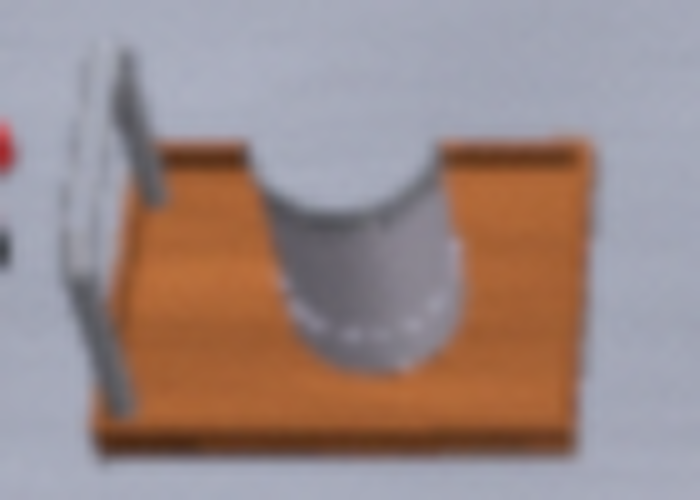

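servo_tool --commands '[0,0,0,0,0,-0.04,-0.2,0,0,0.15,0,-0.05,0,-0.2,0,0,0.15,0,-0.05,0,-0.2,0,0,0.15,0,-0.05,0,-0.2,0,0,0,0,0,0,-0.2,0,0,0,0,0,0,-0.2]'

```text
clock: 0.7
tool_pos: [0.1458, 0.5068, 0.2976]
tool_rot: [0.0, 0.376, 0.927, 0.0]
wrist_force: [0.2, 0.0, 0.1]
width: 0.042
```

```bash
cat >> h.py <<'E'
def down(yaw_deg): # tool y at world yaw, pointing down
    y=np.radians(yaw_deg); Y=np.array([np.cos(y),np.sin(y),0]); Z=np.array([0,0,-1.]); return np.stack([np.cross(Y,Z),Y,Z],1)
def plan(p,M,pts,g,start=None):
    """pts: list of (pos,R,nrows). prints rows, chained on rounded result"""
    p=np.array(p,float); M=R.from_matrix(M); out=[]
    for tp,tR,n in pts:
        tR=R.from_matrix(tR)
        for i in range(n):
            k=n-i; rv=(M.inv()*tR).as_rotvec()/k; d=M.inv().apply((np.array(tp)-p)/k)
            rv=np.round(rv,3); d=np.round(d,4)
            p=p+M.apply(d); M=M*R.from_rotvec(rv); out.append([*rv,*d,g])
    for i in range(0,len(out),8):
        print("["+", ".join(", ".join(f"{x:g}" if x!=0 else "0" for x in r) for r in out[i:i+8])+"]")
    o=np.array(out); print("max turn",abs(o[:,:3]).max(),np.linalg.norm(o[:,:3],axis=1).max(),"max shift",np.linalg.norm(o[:,3:6],axis=1).max(),"end",p)
    return p,M
def state():
    from station import env
    o=env.get_obs(); M=rot(o["tool_rot"]).as_matrix(); 
    print("t",round(o["clock"],2),"q",np.round(o["joint_pos"],3),"p",np.round(o["tool_pos"],4),"yawY",np.round(np.degrees(np.arctan2(M[1,1],M[0,1])),2),"F",np.round(o["wrist_force"],1),"w",round(o["width"],4)); return o["tool_pos"],M
E
python3 - <<'E'
from h import *
p,M=state()
bar=np.array([.510,-.343])-.068*np.array([-.036,.9994]); print(bar)
plan(p,M,[([.40,.20,.27],down(-20),8),([.5124,-.411,.22],down(-88),14)],-.2)
E
```

```text
t 0.7 q [ 1.243 -0.041  1.867 -0.     1.315  0.444] p [0.1458 0.5068 0.2976] yawY 45.83 F [0.2 0.  0.1] w 0.042
[ 0.512448  -0.4109592]
[0, 0, 0.144, -0.0495, -0.0054, 0.0034, -0.2, 0, 0, 0.144, -0.0498, 0.0018, 0.0034, -0.2, 0, 0, 0.143, -0.049, 0.0089, 0.0035, -0.2, 0, 0, 0.144, -0.0472, 0.0158, 0.0034, -0.2, 0, 0, 0.143, -0.0445, 0.0224, 0.0035, -0.2, 0, 0, 0.144, -0.0408, 0.0285, 0.0034, -0.2, 0, 0, 0.143, -0.0363, 0.0341, 0.0035, -0.2, 0, 0, 0.144, -0.031, 0.039, 0.0034, -0.2]
[0, 0, 0.085, -0.0383, 0.0225, 0.0036, -0.2, 0, 0, 0.085, -0.0362, 0.0256, 0.0036, -0.2, 0, 0, 0.085, -0.0339, 0.0286, 0.0036, -0.2, 0, 0, 0.085, -0.0314, 0.0314, 0.0035, -0.2, 0, 0, 0.085, -0.0286, 0.0339, 0.0036, -0.2, 0, 0, 0.085, -0.0256, 0.0363, 0.0035, -0.2, 0, 0, 0.085, -0.0224, 0.0383, 0.0036, -0.2, 0, 0, 0.085, -0.0191, 0.0401, 0.0035, -0.2]
[0, 0, 0.084, -0.0156, 0.0415, 0.0036, -0.2, 0, 0, 0.085, -0.0121, 0.0427, 0.0035, -0.2, 0, 0, 0.084, -0.0084, 0.0436, 0.0036, -0.2, 0, 0, 0.085, -0.0047, 0.0441, 0.0035, -0.2, 0, 0, 0.084, -0.001, 0.0444, 0.0036, -0.2, 0, 0, 0.085, 0.0027, 0.0442, 0.0035, -0.2]
max turn 0.144 0.144 max shift 0.04994837334688688 end [ 0.51237277 -0.41096328  0.22001427]
```

servo_tool --commands '[0,0,0.144,-0.049,-0.005,0.003,-0.2,0,0,0.144,-0.049,0.002,0.003,-0.2,0,0,0.144,-0.049,0.009,0.003,-0.2,0,0,0.144,-0.047,0.016,0.004,-0.2,0,0,0.144,-0.044,0.022,0.004,-0.2,0,0,0.144,-0.041,0.028,0.003,-0.2,0,0,0.144,-0.036,0.034,0.004,-0.2,0,0,0.144,-0.031,0.039,0.003,-0.2]'

```text
clock: 1.5
tool_pos: [0.4013, 0.201, 0.2714]
tool_rot: [0.0, 0.822, 0.569, 0.001]
wrist_force: [0.1, 0.4, -0.1]
width: 0.0353
```

servo_tool --commands '[0,0,0.085,-0.038,0.022,0.004,-0.2,0,0,0.085,-0.036,0.026,0.004,-0.2,0,0,0.085,-0.034,0.029,0.004,-0.2,0,0,0.085,-0.031,0.031,0.003,-0.2,0,0,0.085,-0.029,0.034,0.003,-0.2,0,0,0.085,-0.026,0.036,0.003,-0.2,0,0,0.085,-0.022,0.038,0.004,-0.2,0,0,0.085,-0.019,0.04,0.004,-0.2]'

```text
clock: 2.3
tool_pos: [0.4625, -0.1495, 0.2422]
tool_rot: [0.001, 0.965, 0.264, 0.001]
wrist_force: [0.2, -0.0, -0.2]
width: 0.0354
```

servo_tool --commands '[0,0,0.085,-0.016,0.041,0.003,-0.2,0,0,0.085,-0.012,0.043,0.004,-0.2,0,0,0.085,-0.008,0.044,0.003,-0.2,0,0,0.085,-0.005,0.044,0.004,-0.2,0,0,0.085,-0.001,0.044,0.004,-0.2,0,0,0.085,0.003,0.044,0.003,-0.2,0,0,0,0,0,0,-0.2,0,0,0,0,0,0,-0.2]'

```text
clock: 3.1
tool_pos: [0.5076, -0.4099, 0.2195]
tool_rot: [-0.001, 1.0, 0.013, -0.0]
wrist_force: [0.0, -0.0, -0.5]
width: 0.0353
```

```bash
python3 - <<'E'
from h import *
from station import env
p,M=state()
for n in ["scene","top"]:
    c=env.capture(n); pickle.dump(c,open(f"pics/{n}1.pkl","wb"))
    cv2.imwrite(f"pics/{n}1.png",cv2.resize(c["img"][140:240,190:330] if n=="scene" else c["img"][150:250,330:470],None,fx=5,fy=5,interpolation=cv2.INTER_CUBIC))
E
```

```text
t 3.1 q [-0.718  0.248  1.696  0.     1.199  0.827] p [ 0.5076 -0.4099  0.2195] yawY -88.5 F [ 0.  -0.  -0.5] w 0.0353
```

View pics/scene1.png

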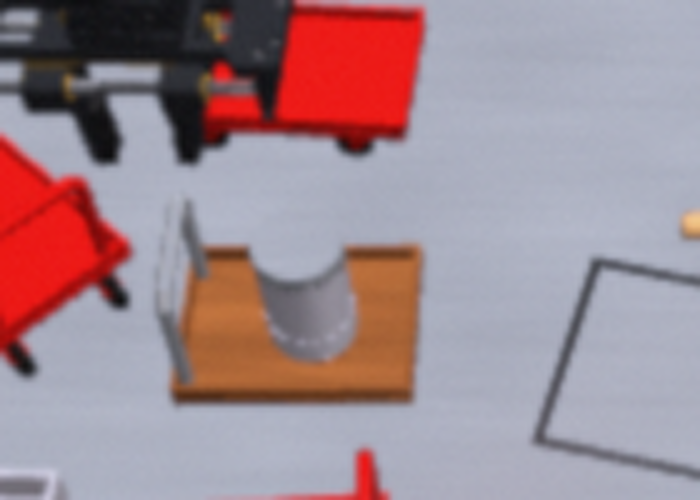

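View pics/top1.png

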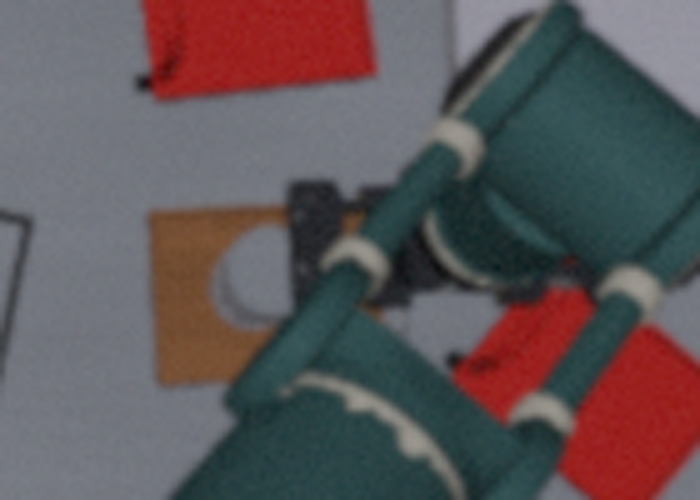

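```bash
python3 - <<'E'
from h import *
np.set_printoptions(precision=4,suppress=True)
c=load("pics/top0.pkl"); P=cloud(c)
K=P[186:226,400:416].reshape(-1,3); K=K[(K[:,2]>.115)&(K[:,2]<.14)]
x=np.nanmedian(K,0); print(len(K),x,K.min(0),K.max(0)); print(np.polyfit(K[:,0],K[:,1],1))
c=load("pics/scene0.pkl"); P=cloud(c)
K=P[176:212,215:240].reshape(-1,3); K=K[(K[:,2]>.115)&(K[:,2]<.14)&(K[:,0]>.44)&(K[:,0]<.58)&(K[:,1]>-.45)]
print(len(K),np.median(K,0),K.min(0),K.max(0)); print(np.polyfit(K[:,0],K[:,1],1))
E
```

```text
94 [ 0.513  -0.4117  0.1286] [ 0.4671 -0.418   0.1169] [ 0.56   -0.4054  0.1358]
[ 0.0314 -0.4275]
87 [ 0.5235 -0.4103  0.1264] [ 0.4708 -0.4181  0.1154] [ 0.5642 -0.4052  0.132 ]
[ 0.0338 -0.4284]
```

servo_tool --commands '[0,0,-0.005,0.0055,0.0015,0.02,-0.2,0,0,0,0,0,0.025,-0.2,0,0,0,0,0,0.025,-0.2,0,0,0,0,0,0.025,-0.2,0,0,0,0,0,0,-0.2,0,0,0,0,0,0,-0.2]'

```text
clock: 3.8
tool_pos: [0.5128, -0.4083, 0.1261]
tool_rot: [-0.0, 1.0, 0.017, -0.0]
wrist_force: [0.1, -0.1, -0.2]
width: 0.0354
```

```bash
python3 - <<'E'
from h import *
from station import env
p,M=state()
for n in ["scene"]:
    c=env.capture(n); pickle.dump(c,open(f"pics/{n}2.pkl","wb"))
    cv2.imwrite(f"pics/{n}2.png",cv2.resize(c["img"][140:240,190:330] if n=="scene" else c["img"][150:250,330:470],None,fx=5,fy=5,interpolation=cv2.INTER_CUBIC))
E
```

```text
t 3.8 q [-0.71   0.334  1.768  0.     1.04   0.827] p [ 0.5128 -0.4083  0.1261] yawY -88.08 F [ 0.1 -0.1 -0.2] w 0.0354
```

View pics/scene2.png

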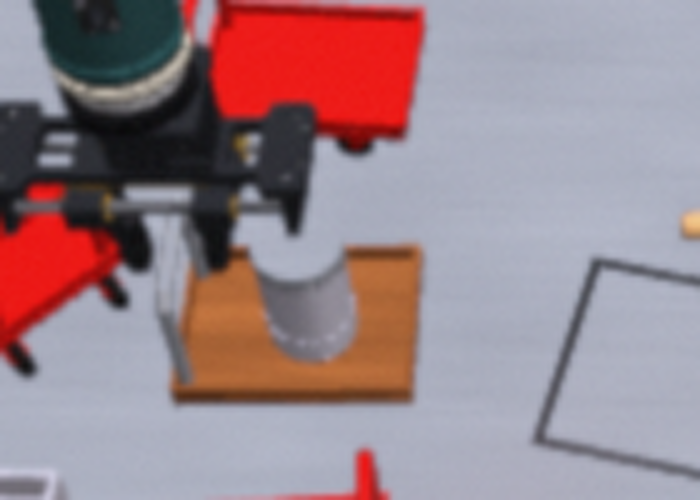

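servo_tool --commands '[0,0,0,0,0,0,-1,0,0,0,0,0,0,-1,0,0,0,0,0,0,-1,0,0,0,0,0,0,-1,0,0,0,0,0,0,-1]' --newtons 20

```text
clock: 4.35
tool_pos: [0.513, -0.4099, 0.1267]
tool_rot: [0.0, 1.0, 0.016, 0.001]
wrist_force: [-0.3, -0.2, 2.9]
width: 0.009
```

```bash
python3 - <<'E'
from h import *
p,M=state()
E
```

```text
t 4.35 q [-0.712  0.334  1.767  0.     1.039  0.827] p [ 0.513  -0.4099  0.1267] yawY -88.18 F [-0.3 -0.2  2.9] w 0.009
```

servo_tool --commands '[0,0,0,0,-0.006,0,-1,0,0,0,0,-0.012,0,-1,0,0,0,0,-0.015,0,-1,0,0,0,0,-0.015,0,-1,0,0,0,0,-0.015,0,-1,0,0,0,0,-0.015,0,-1,0,0,0,0,-0.015,0,-1,0,0,0,0,-0.012,0,-1]'

```text
clock: 5.15
tool_pos: [0.5098, -0.3034, 0.1267]
tool_rot: [0.001, 1.0, 0.016, 0.001]
wrist_force: [-0.0, -2.8, 7.4]
width: 0.0088
```

```bash
python3 - <<'E'
from h import *
from station import env
p,M=state()
for n in ["scene","top"]:
    c=env.capture(n); pickle.dump(c,open(f"pics/{n}3.pkl","wb"))
    cv2.imwrite(f"pics/{n}3.png",cv2.resize(c["img"][140:260,220:380] if n=="scene" else c["img"][150:270,290:430],None,fx=5,fy=5,interpolation=cv2.INTER_CUBIC))
E
```

```text
t 5.15 q [-0.579  0.224  1.909  0.     1.007  0.96 ] p [ 0.5098 -0.3034  0.1267] yawY -88.15 F [-0.  -2.8  7.4] w 0.0088
```

View pics/scene3.png

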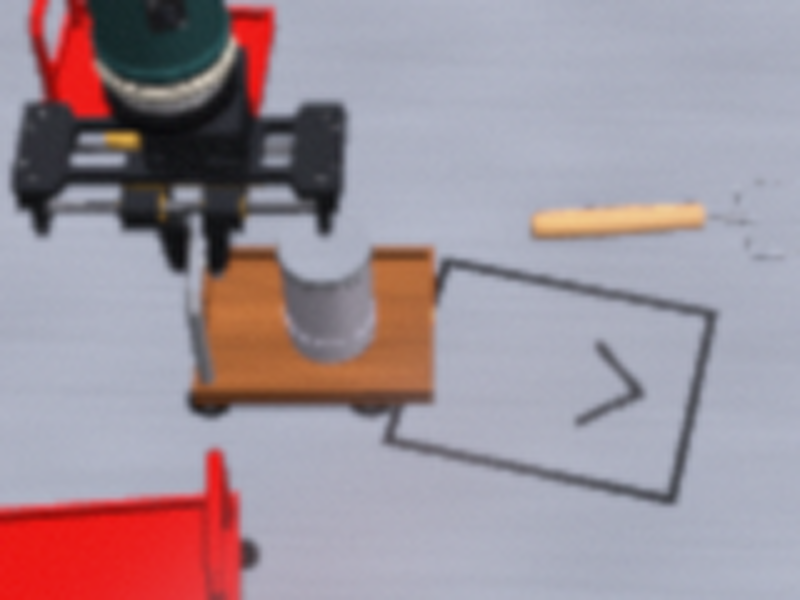

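View pics/top3.png

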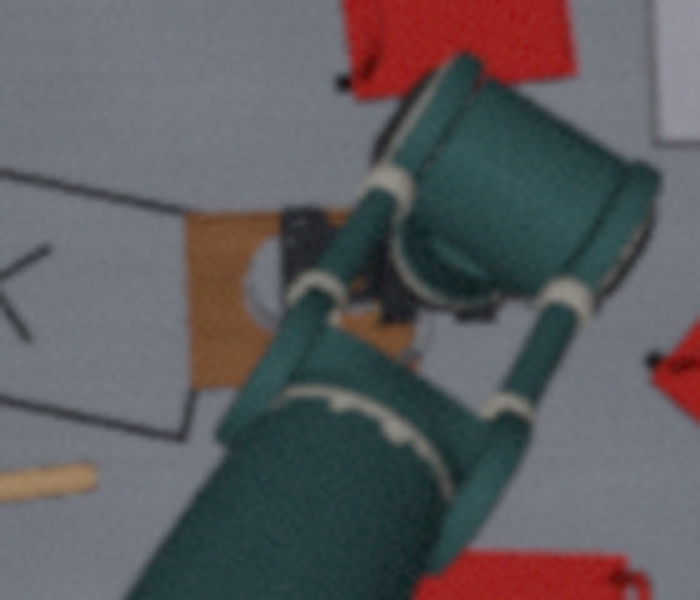

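```bash
python3 - <<'E'
from h import *
c=load("pics/scene3.pkl"); 
m=brown(c); m[:185]=0;m[225:]=0;m[:,:250]=0;m[:,315:]=0; m=big(m); v,u=np.nonzero(m); print(u.min(),u.max(),v.min(),v.max())
# near edge bottom line & front edge
k0=load("pics/scene0.pkl"); print(caddy(k0,(215,170,290,230))[0])
print(caddy(c,(250,185,315,225)))
n=np.array([np.cos(np.radians(91.85)),np.sin(np.radians(91.85))]); print(np.array([509.8,-303.4])+68*n)
np.set_printoptions(precision=4,suppress=True)
c=load("pics/top3.pkl"); m=brown(c); m[:,:320]=0;m[:,380:]=0; m[:185]=0;m[232:]=0; m=big(m); v,u=np.nonzero(m); P=onplane(c,u,v,.054); 
f=[(uu) for uu in range(0)]
rows=[r for r in range(v.min()+3,v.max()-3)]; L=np.array([onplane(c,u[v==r].min()-.5,r,.054)[:2] for r in rows]); a=np.polyfit(L[:,0],L[:,1],1); print("front edge y at x",a, "heading",90+np.degrees(np.arctan(a[0])), np.polyval(a,.508))
print("x extent",P[:,0].min(),P[:,0].max())
E
```

```text
259 306 190 220
(array([ 517.93286133, -343.02709961]), 119.71345520019531, 148.6012420654297, 2.3311915397644043)
((array([ 517.83776855, -235.51104736]), 119.30591583251953, 146.22947692871094, 2.0012149810791016), (np.int64(259), np.int64(306), np.int64(190), np.int64(220)))
[ 507.60475729 -235.43544373]
front edge y at x [ 0.0238 -0.1733] heading 91.36520303779083 -0.1611464959231636
x extent 0.4518857616844406 0.5611379757046953
```

```bash
python3 - <<'E'
from h import *
p,M=state()
plan(p,M,[([.4840,-.2173,.127],down(-102.2),8),([.4988,-.1489,.127],down(-102.2),8)],-1)
E
```

```text
t 5.25 q [-0.578  0.224  1.91   0.002  1.008  0.959] p [ 0.5096 -0.302   0.1266] yawY -88.11 F [0.5 0.  5.1] w 0.0092
[0, 0, 0.031, -0.0029, -0.0107, 0, -1, 0, 0, 0.031, -0.0032, -0.0106, -0.0001, -1, 0, 0, 0.031, -0.0035, -0.0105, 0, -1, 0, 0, 0.031, -0.0038, -0.0104, -0.0001, -1, 0, 0, 0.03, -0.0041, -0.0102, 0, -1, 0, 0, 0.031, -0.0045, -0.0101, -0.0001, -1, -0.001, 0, 0.03, -0.0048, -0.01, 0, -1, 0, -0.001, 0.031, -0.005, -0.0099, -0.0001, -1]
[0, 0, 0, 0, -0.0087, 0, -1, 0, 0, 0, 0, -0.0088, 0, -1, 0, 0, 0, 0, -0.0087, 0, -1, 0, 0, 0, 0, -0.0088, 0, -1, 0, 0, 0, 0, -0.0087, 0, -1, 0, 0, 0, 0, -0.0088, 0, -1, 0, 0, 0, 0, -0.0087, 0, -1, 0, 0, 0, 0, -0.0088, 0, -1]
max turn 0.031 0.031016124838541645 max shift 0.011092339699089637 end [ 0.49882635 -0.1488584   0.12704593]
```

servo_tool --commands '[0,0,0.031,-0.003,-0.011,0,-1,0,0,0.031,-0.003,-0.011,0,-1,0,0,0.031,-0.0035,-0.0105,0,-1,0,0,0.031,-0.004,-0.0105,0,-1,0,0,0.031,-0.004,-0.01,0,-1,0,0,0.03,-0.0045,-0.01,0,-1,0,0,0.03,-0.005,-0.01,0,-1,0,0,0.03,-0.005,-0.01,0,-1]'

```text
clock: 6.05
tool_pos: [0.4839, -0.2184, 0.1266]
tool_rot: [0.0, 0.994, -0.107, 0.001]
wrist_force: [0.2, -2.3, 6.4]
width: 0.0089
```

```bash
python3 - <<'E'
from h import *
p,M=state()
plan(p,M,[([.4988,-.1489,.127],down(-102.2),7)],-1)
E
```

```text
t 6.05 q [-0.471  0.113  2.041 -0.     0.986  1.314] p [ 0.4839 -0.2184  0.1266] yawY -102.26 F [ 0.2 -2.3  6.4] w 0.0089
[0, 0, 0, 0, -0.0102, -0.0001, -1, 0, 0, 0, 0, -0.0101, -0.0001, -1, 0, 0, 0, 0, -0.0102, 0, -1, 0, 0, 0, 0, -0.0101, -0.0001, -1, 0, -0.001, 0, -0.0001, -0.0102, 0, -1, 0, 0, -0.001, 0, -0.0101, -0.0001, -1, 0.001, -0.001, 0, -0.0001, -0.0102, 0, -1]
max turn 0.001 0.001414213562373095 max shift 0.010200490184299969 end [ 0.49877694 -0.14884983  0.12698414]
```

servo_tool --commands '[0,0,0,0,-0.01,0,-1,0,0,0,0,-0.01,0,-1,0,0,0,0,-0.01,0,-1,0,0,0,0,-0.01,0,-1,0,0,0,0,-0.01,0,-1,0,0,0,0,-0.01,0,-1,0,0,0,0,-0.009,0,-1,0,0,0,0,0,0,-1]'

```text
clock: 6.85
tool_pos: [0.4983, -0.1498, 0.1265]
tool_rot: [-0.0, 0.994, -0.106, 0.0]
wrist_force: [-0.2, 0.6, 7.5]
width: 0.0089
```

```bash
python3 - <<'E'
from h import *
from station import env
p,M=state()
for n in ["scene","top"]:
    c=env.capture(n); pickle.dump(c,open(f"pics/{n}4.pkl","wb"))
    cv2.imwrite(f"pics/{n}4.png",cv2.resize(c["img"][140:260,240:400] if n=="scene" else c["img"][150:270,250:400],None,fx=5,fy=5,interpolation=cv2.INTER_CUBIC))
np.set_printoptions(precision=4,suppress=True)
w=caddy(load("pics/scene4.pkl"),(260,175,390,260)); print(w)
E
```

```text
t 6.85 q [-3.410e-01  9.400e-02  2.061e+00  1.000e-03  9.860e-01  1.442e+00] p [ 0.4983 -0.1498  0.1265] yawY -102.15 F [-0.2  0.6  7.5] w 0.0089
((array([519.2169, -85.7941]), 147.95455932617188, 116.66869354248047, 77.98367309570312), (np.int64(305), np.int64(355), np.int64(190), np.int64(225)))
```

View pics/scene4.png

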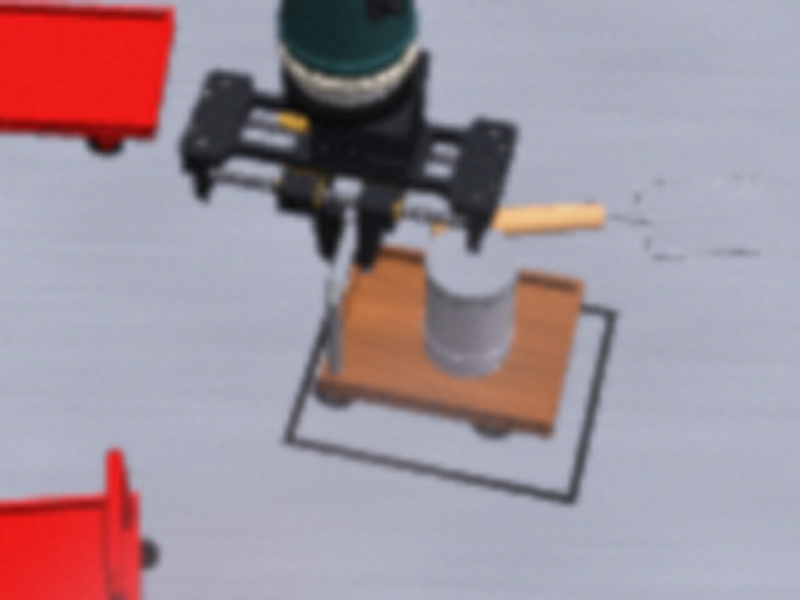

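View pics/top4.png

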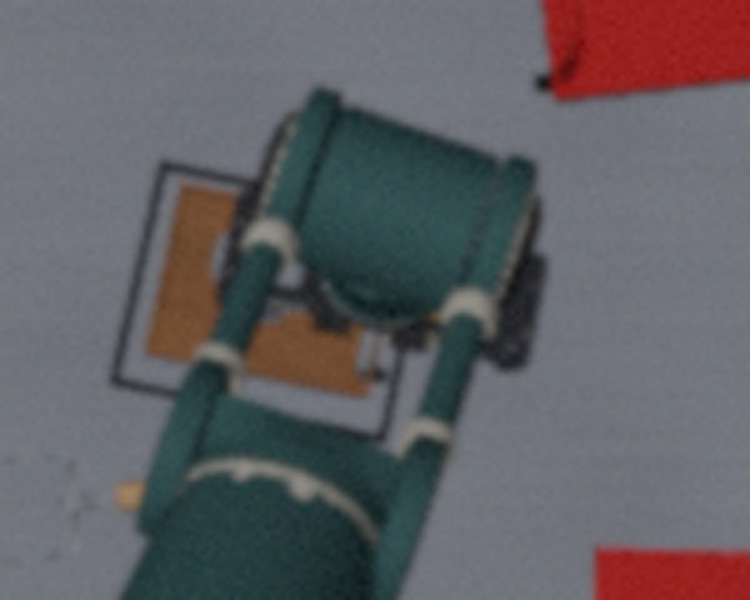

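servo_tool --commands '[0,0,0,0,-0.002,0,-1,0,0,0,0,0,0,-1,0,0,0,0,0,0,-0.3,0,0,0,0,0,0,-0.3,0,0,0,0,0,0,-0.3,0,0,0,0,0,0,-0.3]'

```text
clock: 7.55
tool_pos: [0.4979, -0.1492, 0.125]
tool_rot: [-0.0, 0.994, -0.106, -0.001]
wrist_force: [0.5, 0.2, -0.0]
width: 0.0311
```

servo_tool --commands '[0,0,0,0,0,-0.01,-0.3,0,0,0,0,0,-0.03,-0.3,0,0,0,0,0,-0.05,-0.3,0,0,0,0,0,-0.05,-0.3,0,0,0,0,0,0,-0.3]'

```text
clock: 8.05
tool_pos: [0.503, -0.1513, 0.2752]
tool_rot: [0.002, 0.994, -0.106, 0.008]
wrist_force: [0.9, -0.6, 1.0]
width: 0.0307
```

```bash
python3 - <<'E'
from h import *
from station import env
p,M=state()
for n in ["scene"]:
    c=env.capture(n); pickle.dump(c,open(f"pics/{n}5.pkl","wb"))
    cv2.imwrite(f"pics/{n}5.png",cv2.resize(c["img"][140:260,240:400] if n=="scene" else c["img"][150:270,250:400],None,fx=5,fy=5,interpolation=cv2.INTER_CUBIC))
np.set_printoptions(precision=4,suppress=True)
w=caddy(load("pics/scene5.pkl"),(260,175,390,260)); print(w)
E
```

```text
t 8.05 q [-0.34  -0.042  1.909  0.     1.259  1.445] p [ 0.503  -0.1513  0.2752] yawY -102.23 F [ 0.9 -0.6  1. ] w 0.0307
((array([519.4516, -84.372 ]), 146.9499053955078, 116.79985046386719, 77.98290252685547), (np.int64(305), np.int64(355), np.int64(189), np.int64(225)))
```

View pics/scene5.png

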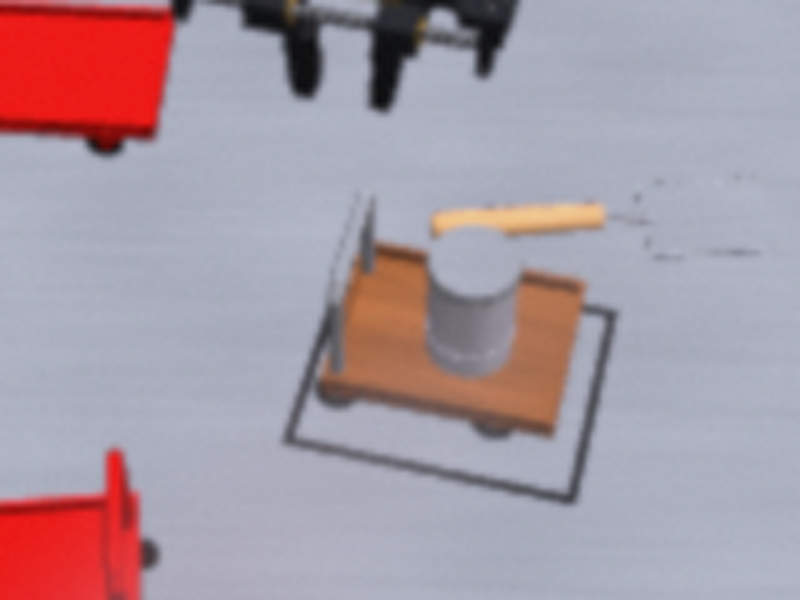

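```bash
python3 - <<'E'
from h import *
np.set_printoptions(precision=4,suppress=True)
xs=np.array([np.cos(np.radians(87.4)),np.sin(np.radians(87.4)),0]); ys=np.array([-xs[1],xs[0],0]); S=np.array([.5426,.3216,0])
k=S-.083*xs+[0,0,.055]; n=(-xs+[0,0,1])/np.sqrt(2); t=(xs+[0,0,1])/np.sqrt(2)
cor=[k+.003*n+a*t+b*ys for a,b in[(-.013,-.013),(-.013,.013),(.013,.013),(.013,-.013)]]
print("key",k,n)
for nm,x0,y0,x1,y1 in [("scene",400,170,520,260),("top",130,150,240,240)]:
    c=load(f"pics/{nm}0.pkl"); im=cv2.resize(c["img"][y0:y1,x0:x1],None,fx=6,fy=6,interpolation=cv2.INTER_CUBIC)
    pk=((proj(c,np.array(cor))-[x0,y0]+.5)*6).astype(int); cv2.polylines(im,[pk.reshape(-1,1,2)],True,(0,255,0),1)
    cv2.imwrite(f"pics/key_{nm}.png",im)
E
```

```text
key [0.5388 0.2387 0.055 ] [-0.0321 -0.7064  0.7071]
```

View pics/key_scene.png

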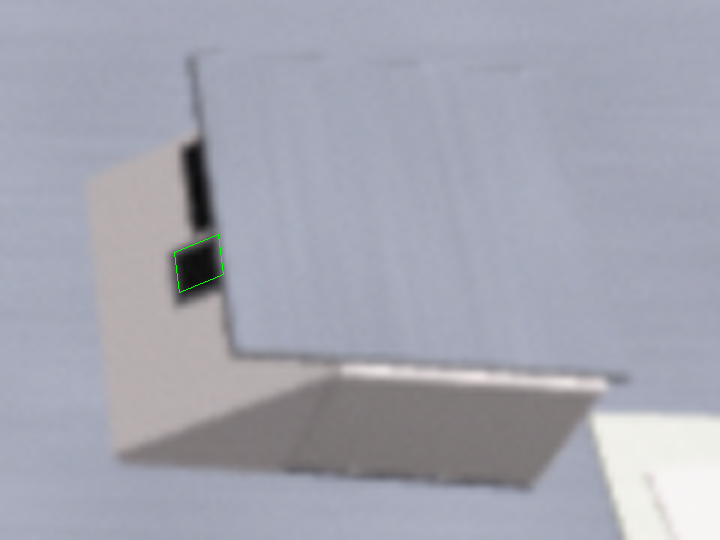

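View pics/key_top.png

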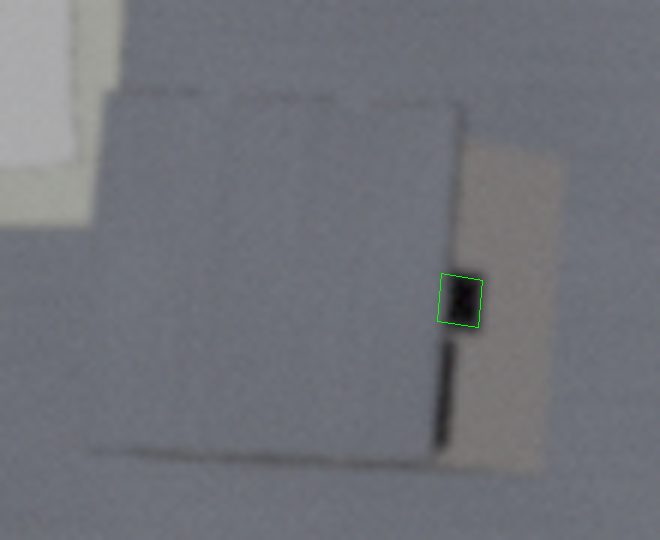

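```bash
cat >> h.py <<'E'
xs=np.array([np.cos(np.radians(87.4)),np.sin(np.radians(87.4)),0]); ys=np.array([-xs[1],xs[0],0]); S=np.array([.5436,.3216,0])
key=S-.083*xs+[0,0,.055]; kn=(-xs+[0,0,1])/np.sqrt(2)
Rk=np.stack([np.cross(-ys,-kn),-ys,-kn],1)
E
python3 - <<'E'
from h import *
p,M=state(); print(Rk,np.linalg.det(Rk))
pre=key+kn*.092; print(pre)
plan(p,M,[([.51,.03,.28],down(-2.6),12),(pre+[0,-.02,.03],Rk,7)],-1)
E
```

```text
t 8.1 q [-0.34  -0.04   1.914  0.     1.257  1.445] p [ 0.5013 -0.1507  0.2714] yawY -102.23 F [-0.2  0.4 -0.7] w 0.0309
[[ 0.03207648  0.99897057  0.03207648]
 [ 0.70637886 -0.04536299  0.70637886]
 [ 0.70710678 -0.         -0.70710678]] 1.0
[0.53688384 0.17369859 0.12005382]
[0.001, -0.001, -0.145, -0.0025, -0.0149, -0.0008, -1, 0.001, -0.001, -0.145, -0.0003, -0.0151, -0.0007, -1, 0.001, 0, -0.145, 0.0019, -0.015, -0.0007, -1, 0.001, -0.001, -0.145, 0.004, -0.0145, -0.0007, -1, 0.001, -0.001, -0.145, 0.0061, -0.0138, -0.0007, -1, 0.001, -0.001, -0.145, 0.008, -0.0128, -0.0007, -1, 0, 0, -0.145, 0.0098, -0.0115, -0.0007, -1, 0.001, -0.001, -0.145, 0.0113, -0.0099, -0.0007, -1]
[0, 0, -0.145, 0.0126, -0.0082, -0.0007, -1, 0.001, -0.001, -0.145, 0.0137, -0.0063, -0.0007, -1, 0, 0, -0.144, 0.0144, -0.0042, -0.0007, -1, 0.001, -0.001, -0.145, 0.015, -0.0022, -0.0007, -1, 0, 0.112, 0, 0.0178, 0.003, 0.0186, -1, 0, 0.112, 0, 0.0156, 0.0031, 0.0204, -1, 0, 0.112, 0, 0.0133, 0.003, 0.022, -1, 0, 0.112, 0, 0.0107, 0.0031, 0.0234, -1]
[0, 0.113, 0, 0.008, 0.003, 0.0245, -1, 0, 0.112, 0, 0.0053, 0.0031, 0.0252, -1, 0, 0.113, 0, 0.0024, 0.003, 0.0256, -1]
max turn 0.145 0.14500689638772357 max shift 0.025947061490658247 end [0.53687699 0.15372138 0.15007614]
```

servo_tool --commands '[0,0,-0.145,-0.0025,-0.015,0,-1,0,0,-0.145,0,-0.015,0,-1,0,0,-0.145,0.002,-0.015,0,-1,0,0,-0.145,0.004,-0.0145,0,-1,0,0,-0.145,0.006,-0.014,0,-1,0,0,-0.145,0.008,-0.013,0,-1,0,0,-0.145,0.01,-0.0115,0,-1,0,0,-0.145,0.0115,-0.01,0,-1]'

```text
clock: 8.9
tool_pos: [0.5037, -0.0278, 0.264]
tool_rot: [-0.001, 0.889, 0.458, -0.001]
wrist_force: [0.4, 0.3, 0.8]
width: 0.0002
```

servo_tool --commands '[0,0,-0.145,0.0125,-0.008,0,-1,0,0,-0.145,0.0135,-0.006,0,-1,0,0,-0.145,0.0145,-0.004,0,-1,0,0,-0.145,0.015,-0.002,0,-1,0,0,0,0,0,0,-1]'

```text
clock: 9.4
tool_pos: [0.5073, 0.0324, 0.2641]
tool_rot: [-0.001, 0.722, 0.692, -0.001]
wrist_force: [-0.3, 0.5, -0.2]
width: 0.0006
```

```bash
python3 - <<'E'
from h import *
p,M=state()
from station import env
c=env.capture("top"); pickle.dump(c,open("pics/top6.pkl","wb"))
cv2.imwrite(f"pics/top6.png",cv2.resize(c["img"][130:280,150:350],None,fx=4,fy=4,interpolation=cv2.INTER_CUBIC))
plan(p,M,[(key+kn*.092+[0,-.02,.03],Rk,8)],-1)
E
```

```text
t 9.4 q [ 1.400e-02 -5.700e-02  1.944e+00  1.000e-03  1.257e+00  5.600e-02] p [0.5073 0.0324 0.2641] yawY -2.4 F [-0.3  0.5 -0.2] w 0.0006
[-0.001, 0.098, 0, 0.0153, 0.0031, 0.0143, -1, 0, 0.098, 0, 0.0138, 0.0031, 0.0157, -1, -0.001, 0.098, 0, 0.0122, 0.0031, 0.017, -1, -0.001, 0.098, 0, 0.0105, 0.0031, 0.0181, -1, 0, 0.098, 0.001, 0.0087, 0.003, 0.019, -1, -0.001, 0.098, 0, 0.0068, 0.003, 0.0198, -1, 0, 0.099, 0.001, 0.0049, 0.003, 0.0203, -1, -0.001, 0.098, 0, 0.0028, 0.0031, 0.0207, -1]
max turn 0.099 0.09900505037623081 max shift 0.021170498340851593 end [0.53688822 0.15365848 0.15006075]
```

View pics/top6.png

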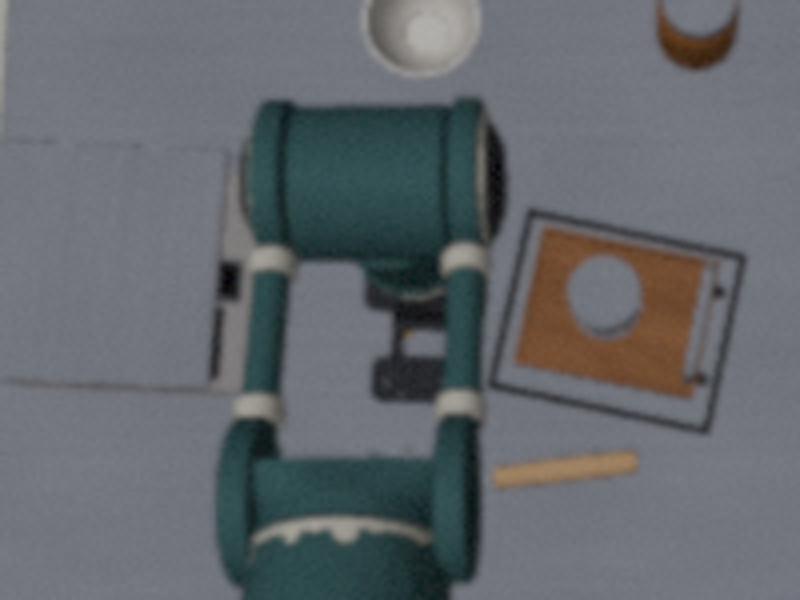

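```bash
python3 - <<'E'
from h import *
np.set_printoptions(precision=4,suppress=True)
c=load("pics/top6.pkl"); r=caddy(c,(265,175,345,245))[0]; print(r)
a=np.radians(77.9); n=np.array([np.cos(a),np.sin(a)])*1000
print("nose err",r[0]+.075*n-(np.array([513.2,-82.4])+75*np.array([.211,.9775])))
P=cloud(c)[185:225,285:320].reshape(-1,3); P=P[(P[:,2]>.12)&(P[:,2]<.145)]; print("tin",len(P),P.mean(0),rect(P))
E
```

```text
(array([513.1528, -82.3255]), 143.02474975585938, 111.6241226196289, 78.58243560791016)
nose err [-0.1508  0.0957]
tin 270 [ 0.5169 -0.0753  0.1309] (array([517.0897, -75.7106]), 55.5489616394043, 55.57592010498047, 61.77009201049805)
```

servo_tool --commands '[0,0.098,0,0.015,0.003,0.014,-1,0,0.098,0,0.014,0.003,0.016,-1,0,0.098,0,0.012,0.003,0.017,-1,0,0.098,0,0.01,0.003,0.018,-1,0,0.098,0,0.009,0.003,0.019,-1,0,0.098,0,0.007,0.003,0.02,-1,0,0.099,0,0.005,0.003,0.02,-1,0,0.098,0,0.003,0.003,0.02,-1]'

```text
clock: 10.25
tool_pos: [0.5378, 0.1512, 0.1519]
tool_rot: [-0.265, 0.669, 0.637, 0.277]
wrist_force: [0.5, 0.1, -0.5]
width: 0.0004
```

servo_tool --commands '[0,0,0,0,0,0,-1,0,0,0,0,0,0,-1]'

```text
clock: 10.45
tool_pos: [0.537, 0.1508, 0.1516]
tool_rot: [-0.265, 0.669, 0.638, 0.275]
wrist_force: [0.8, 0.2, -0.3]
width: 0.0007
```

```bash
python3 - <<'E'
from h import *
np.set_printoptions(precision=4,suppress=True)
p,M=state()
print("Z",M[:,2],"tip rel key along n",(p+.019*M[:,2]-key)@kn,"lateral ys",(p+.019*M[:,2]-key)@ys,"t",(p+.019*M[:,2]-key)@np.cross(ys,kn))
from station import env
c=env.capture("scene"); pickle.dump(c,open("pics/scene7.pkl","wb"))
cv2.imwrite(f"pics/scene7.png",cv2.resize(c["img"][130:280,350:550],None,fx=4,fy=4,interpolation=cv2.INTER_CUBIC))
plan(p,M,[(key+kn*.032,Rk,6)],-1)
E
```

```text
t 10.45 q [-0.189  0.21   2.079  0.859  1.172 -0.623] p [0.537  0.1508 0.1516] yawY -2.65 F [ 0.8  0.2 -0.3] w 0.0007
Z [ 0.0297  0.7049 -0.7087] tip rel key along n 0.11142754053068275 lateral ys -0.0011307546828945457 t 0.006105159952825704
[0, 0, -0.001, -0.001, -0.0002, 0.0164, -1, 0, 0, 0, -0.001, -0.0001, 0.0164, -1, -0.001, 0.001, -0.001, -0.001, -0.0002, 0.0164, -1, 0, 0, 0, -0.001, -0.0002, 0.0164, -1, -0.001, 0.001, -0.001, -0.001, -0.0001, 0.0164, -1, 0, 0, 0, -0.001, -0.0002, 0.0164, -1]
max turn 0.001 0.0017320508075688774 max shift 0.016431676725154984 end [0.5388 0.2161 0.0777]
```

View pics/scene7.png

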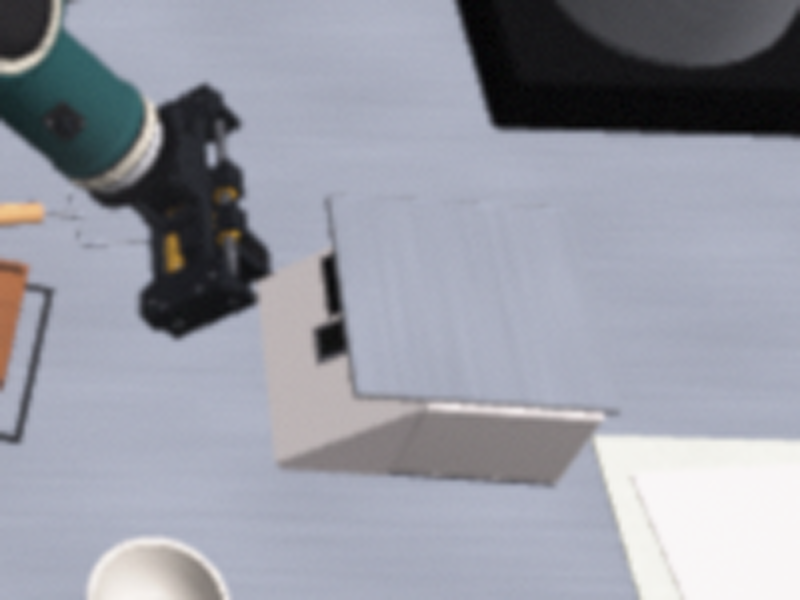

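servo_tool --commands '[0,0,0,-0.001,0,0.016,-1,0,0,0,-0.001,0,0.016,-1,0,0,0,-0.001,0,0.016,-1,0,0,0,-0.001,0,0.016,-1,0,0,0,-0.001,0,0.016,-1,0,0,0,-0.001,0,0.015,-1,0,0,0,0,0,0,-1]'

```text
clock: 11.2
tool_pos: [0.5385, 0.2161, 0.0789]
tool_rot: [-0.266, 0.667, 0.639, 0.275]
wrist_force: [-1.4, 0.2, -0.0]
width: 0.0005
```

```bash
python3 - <<'E'
from h import *
np.set_printoptions(precision=4,suppress=True)
p,M=state()
tip=p+.019*M[:,2]
print("Z",M[:,2],"tip rel key along n",(tip-key)@kn,"lateral ys",(tip-key)@ys,"t",(tip-key)@np.cross(ys,kn))
E
```

```text
t 11.2 q [-0.067  0.323  2.111  0.978  1.019 -0.697] p [0.5385 0.2161 0.0789] yawY -2.41 F [-1.4  0.2 -0. ] w 0.0005
Z [ 0.0269  0.7063 -0.7075] tip rel key along n 0.013848873182679139 lateral ys 0.00036675998678196265 t 0.0008917790332019106
```

servo_tool --commands '[0,0,0,0,0,0.004,-1,0,0,0,0,0,0.004,-1,0,0,0,0,0,0.002,-1,0,0,0,0,0,0,-1]'

```text
clock: 11.6
tool_pos: [0.5409, 0.2216, 0.0742]
tool_rot: [-0.264, 0.668, 0.639, 0.276]
wrist_force: [0.2, 0.1, -0.3]
width: 0.0007
```

servo_tool --commands '[0,0,0,0,0,0.001,-1,0,0,0,0,0,0,-1]'

```text
clock: 11.8
tool_pos: [0.5409, 0.2222, 0.0735]
tool_rot: [-0.264, 0.668, 0.639, 0.277]
wrist_force: [-0.4, 0.0, -0.1]
width: 0.0002
```

servo_tool --commands '[0,0,0,0,0,0.001,-1,0,0,0,0,0,0,-1]'

```text
clock: 12.0
tool_pos: [0.5408, 0.2231, 0.0727]
tool_rot: [-0.264, 0.668, 0.639, 0.276]
wrist_force: [1.2, 0.6, 0.6]
width: 0.0003
```

servo_tool --commands '[0,0,0,0,0,0.0015,-1,0,0,0,0,0,0,-1]'

```text
clock: 12.2
tool_pos: [0.5407, 0.2243, 0.0714]
tool_rot: [-0.265, 0.668, 0.639, 0.276]
wrist_force: [-0.9, -1.4, -1.0]
width: 0.0006
```

servo_tool --commands '[0,0,0,0,0,0.001,-1,0,0,0,0,0,0,-1]'

```text
clock: 12.4
tool_pos: [0.5409, 0.2249, 0.0708]
tool_rot: [-0.264, 0.668, 0.639, 0.276]
wrist_force: [-0.3, 0.8, 1.8]
width: 0.0006
```

servo_tool --commands '[0,0,0,0,0,0.001,-1,0,0,0,0,0,0,-1]'

```text
clock: 12.6
tool_pos: [0.5409, 0.2256, 0.0703]
tool_rot: [-0.264, 0.667, 0.639, 0.276]
wrist_force: [-0.7, -1.6, 1.2]
width: 0.0004
```

servo_tool --commands '[0,0,0,0,0,0.001,-1,0,0,0,0,0,0,-1]'

```text
clock: 12.8
tool_pos: [0.5409, 0.2261, 0.0697]
tool_rot: [-0.264, 0.667, 0.639, 0.276]
wrist_force: [-1.4, -3.6, 4.2]
width: 0.0005
```

servo_tool --commands '[0,0,0,0,0,0.001,-1,0,0,0,0,0,0,-1]'

```text
clock: 13.0
tool_pos: [0.541, 0.2263, 0.0696]
tool_rot: [-0.264, 0.667, 0.639, 0.276]
wrist_force: [-4.6, -10.1, 10.4]
width: 0.0006
```

servo_tool --commands '[0,0,0,0,0,-0.0005,-1,0,0,0,0,0,0,-1,0,0,0,0,0,0,-1,0,0,0,0,0,0,-1]'

```text
clock: 13.4
tool_pos: [0.541, 0.2262, 0.0696]
tool_rot: [-0.264, 0.667, 0.639, 0.276]
wrist_force: [-3.8, -7.7, 7.2]
width: 0.0004
```

servo_tool --commands '[0,0,0,0,0,-0.006,-1,0,0,0,0,0,-0.02,-1,0,0,0,0,0,-0.04,0,0,0,0,0,0,-0.05,1,0,0,0,0,0,-0.03,1,0,0,0,0,0,0,1]'

```text
clock: 14.0
tool_pos: [0.5394, 0.1203, 0.1768]
tool_rot: [-0.261, 0.668, 0.639, 0.279]
wrist_force: [-0.5, -0.4, 0.2]
width: 0.0304
```

```bash
python3 - <<'E'
from h import *
np.set_printoptions(precision=4,suppress=True)
p,M=state()
# tin center (.5155,-.0753); jaws along caddy y
for yaw in (-12.2,):
    plan(p,M,[([.53,.0,.25],down(-5),8),([.5165,-.0755,.22],down(yaw),4)],1)
E
```

```text
t 14.0 q [-0.245  0.182  2.055  0.826  1.231 -0.622] p [0.5394 0.1203 0.1768] yawY -2.74 F [-0.5 -0.4  0.2] w 0.0304
[-0.001, -0.098, 0.005, -0.0042, -0.0004, -0.0171, 1, -0.001, -0.098, 0.005, -0.0059, -0.0003, -0.0166, 1, -0.001, -0.098, 0.005, -0.0075, -0.0003, -0.016, 1, -0.001, -0.098, 0.005, -0.009, -0.0002, -0.0152, 1, -0.001, -0.098, 0.005, -0.0105, -0.0002, -0.0142, 1, -0.001, -0.098, 0.005, -0.0118, -0.0001, -0.0131, 1, -0.001, -0.098, 0.005, -0.013, -0.0001, -0.0119, 1, -0.001, -0.097, 0.005, -0.0141, 0.0001, -0.0107, 1]
[0, 0, 0.032, -0.0191, -0.0017, 0.0075, 1, 0, 0, 0.031, -0.0192, -0.0011, 0.0075, 1, 0, 0, 0.032, -0.0192, -0.0006, 0.0075, 1, 0, 0, 0.031, -0.0191, 0.0001, 0.0075, 1]
max turn 0.098 0.09813256340277676 max shift 0.020642189806316574 end [ 0.5165 -0.0755  0.22  ]
```

servo_tool --commands '[0,-0.098,0.005,-0.004,0,-0.017,1,0,-0.098,0.005,-0.006,0,-0.017,1,0,-0.098,0.005,-0.0075,0,-0.016,1,0,-0.098,0.005,-0.009,0,-0.015,1,0,-0.098,0.005,-0.0105,0,-0.014,1,0,-0.098,0.005,-0.012,0,-0.013,1,0,-0.098,0.005,-0.013,0,-0.012,1,0,-0.097,0.005,-0.014,0,-0.011,1]'

```text
clock: 14.8
tool_pos: [0.5293, 0.0027, 0.2455]
tool_rot: [-0.005, 0.735, 0.678, -0.006]
wrist_force: [-0.1, -0.2, -0.4]
width: 0.088
```

servo_tool --commands '[0,0,0.032,-0.019,-0.002,0.007,1,0,0,0.032,-0.019,-0.001,0.007,1,0,0,0.032,-0.019,0,0.007,1,0,0,0.032,-0.019,0,0.007,1,0,0,0,0,0,0,1]'

```text
clock: 15.3
tool_pos: [0.515, -0.0729, 0.2155]
tool_rot: [-0.007, 0.777, 0.629, -0.006]
wrist_force: [0.1, 0.9, -0.9]
width: 0.0879
```

```bash
python3 - <<'E'
from h import *
np.set_printoptions(precision=4,suppress=True)
p,M=state(); print(M)
from station import env
c=env.capture("scene"); pickle.dump(c,open("pics/scene8.pkl","wb"))
cv2.imwrite(f"pics/scene8.png",cv2.resize(c["img"][130:260,240:400],None,fx=5,fy=5,interpolation=cv2.INTER_CUBIC))
print(caddy(c,(260,175,390,260))); P=cloud(c)[180:218,320:350].reshape(-1,3); P=P[(P[:,2]>.12)&(P[:,2]<.145)]; print("tin",len(P),P.mean(0),rect(P))
plan(p,M,[([.5155,-.0755,.16],down(-12.2),3)],1)
E
```

```text
t 15.3 q [-0.188  0.014  1.967 -0.     1.18   0.022] p [ 0.515  -0.0729  0.2155] yawY -12.02 F [ 0.1  0.9 -0.9] w 0.0879
[[ 0.2083  0.9779 -0.0188]
 [ 0.9781 -0.2083  0.0031]
 [-0.0009 -0.0191 -0.9998]]
((array([519.4516, -84.372 ]), 146.9499053955078, 116.79985046386719, 77.98290252685547), (np.int64(305), np.int64(355), np.int64(189), np.int64(225)))
tin 200 [ 0.527  -0.0738  0.1287] (array([523.5316, -74.4936]), 51.38349151611328, 56.421504974365234, 12.993195533752441)
[-0.006, 0, 0.001, -0.0008, 0.0007, 0.0185, 1, -0.007, 0, 0.001, -0.0008, 0.0006, 0.0185, 1, -0.006, 0.001, 0.001, -0.0008, 0.0004, 0.0184, 1]
max turn 0.007 0.007071067811865475 max shift 0.018530515373297095 end [ 0.5155 -0.0755  0.16  ]
```

View pics/scene8.png

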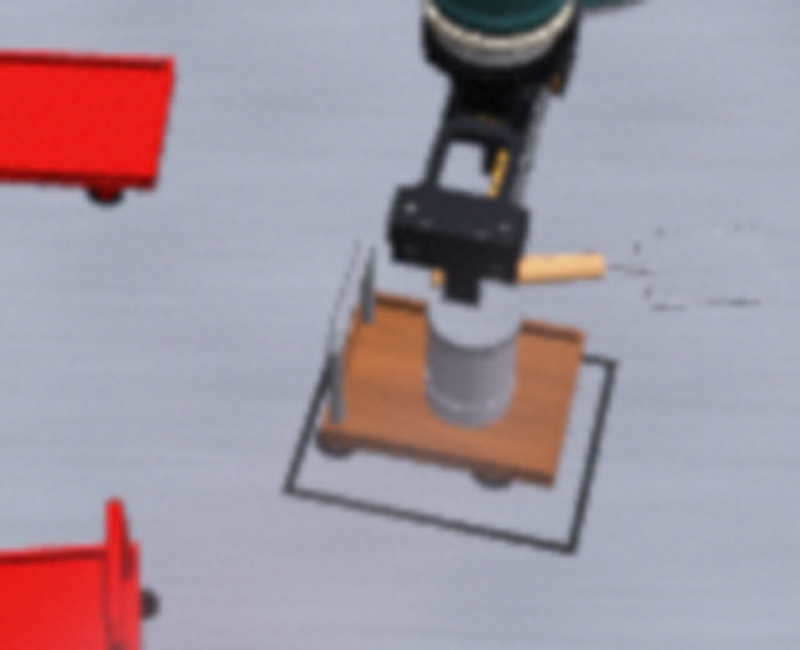

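servo_tool --commands '[-0.006,0,0.001,0,0.002,0.018,1,-0.006,0,0.001,-0.001,0.001,0.018,1,-0.006,0,0.001,-0.001,0,0.018,1,0,0,0,0,0,0,1,0,0,0,0,0,0,1]'

```text
clock: 15.85
tool_pos: [0.5187, -0.0737, 0.1636]
tool_rot: [0.001, 0.777, 0.629, 0.001]
wrist_force: [-0.4, -0.2, 0.6]
width: 0.088
```

```bash
python3 - <<'E'
from h import *
np.set_printoptions(precision=4,suppress=True)
p,M=state(); print(M)
from station import env
for n in ("scene","top"):
    c=env.capture(n); pickle.dump(c,open(f"pics/{n}9.pkl","wb"))
    s=c["img"][160:240,300:380] if n=="scene" else c["img"][170:240,265:345]
    cv2.imwrite(f"pics/{n}9.png",cv2.resize(s,None,fx=7,fy=7,interpolation=cv2.INTER_CUBIC))
plan(p,M,[([.517,-.0755,.108],down(-12.2),4)],1)
E
```

```text
t 15.85 q [-0.189  0.058  2.024 -0.     1.058  0.021] p [ 0.5187 -0.0737  0.1636] yawY -12.03 F [-0.4 -0.2  0.6] w 0.088
[[ 0.2085  0.978   0.0019]
 [ 0.978  -0.2085 -0.0004]
 [ 0.      0.0019 -1.    ]]
[0, 0, 0.001, -0.0005, -0.0004, 0.0139, 1, 0.001, 0, 0.001, -0.0005, -0.0003, 0.0139, 1, 0, 0, 0, -0.0005, -0.0004, 0.0139, 1, 0.001, 0, 0.001, -0.0006, -0.0003, 0.0139, 1]
max turn 0.001 0.001414213562373095 max shift 0.013916177636118332 end [ 0.517  -0.0755  0.108 ]
```

View pics/scene9.png

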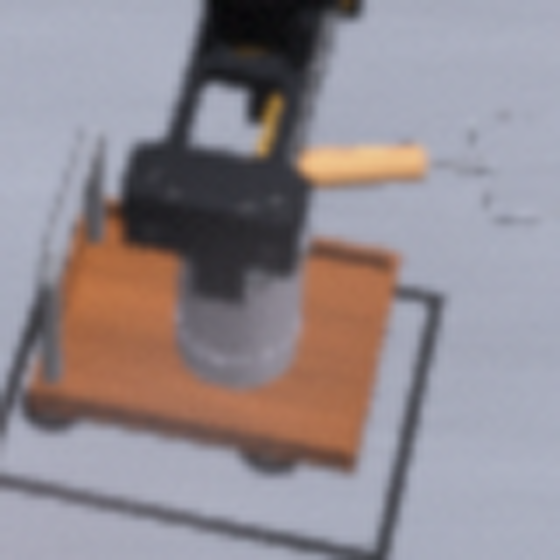

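View pics/top9.png

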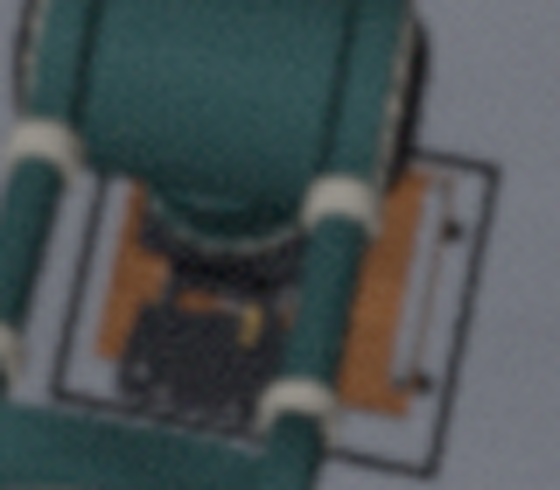

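servo_tool --commands '[0,0,0,-0.001,0,0.014,1,0,0,0,-0.001,-0.001,0.014,1,0,0,0,0,0,0.014,1,0,0,0,0,0,0.014,1,0,0,0,0,0,0,1,0,0,0,0,0,0,1]' --newtons 25

```text
clock: 16.55
tool_pos: [0.5171, -0.0763, 0.1067]
tool_rot: [0.001, 0.778, 0.629, 0.0]
wrist_force: [0.3, 0.1, 0.7]
width: 0.0882
```

servo_tool --commands '[0,0,0,0,0,0,0.5,0,0,0,0,0,0,0.4,0,0,0,0,0,0,0.35,0,0,0,0,0,0,0.3,0,0,0,0,0,0,0.2,0,0,0,0,0,0,0.1,0,0,0,0,0,0,0]'

```text
clock: 17.25
tool_pos: [0.5181, -0.0764, 0.1081]
tool_rot: [0.002, 0.778, 0.629, 0.001]
wrist_force: [-0.1, 0.0, 2.4]
width: 0.0563
```

```bash
python3 - <<'E'
from h import *
np.set_printoptions(precision=4,suppress=True)
p,M=state()
from station import env
c=env.capture("scene"); pickle.dump(c,open(f"pics/scene10.pkl","wb"))
print(caddy(c,(260,175,390,260)))
E
```

```text
t 17.25 q [-0.194  0.122  2.07  -0.     0.946  0.017] p [ 0.5181 -0.0764  0.1081] yawY -12.09 F [-0.1  0.   2.4] w 0.0563
((array([519.1017, -84.3236]), 146.7752227783203, 116.71188354492188, 78.2871322631836), (np.int64(305), np.int64(355), np.int64(189), np.int64(225)))
```

servo_tool --commands '[0,0,0,0,0,0,-1,0,0,0,0,0,-0.005,-1,0,0,0,0,0,-0.01,-1,0,0,0,0,0,-0.015,-1,0,0,0,0,0,-0.025,-1,0,0,0,0,0,-0.03,-1,0,0,0,0,0,-0.03,-1,0,0,0,0,0,-0.02,-1]'

```text
clock: 18.1
tool_pos: [0.518, -0.0764, 0.2462]
tool_rot: [0.003, 0.778, 0.629, 0.002]
wrist_force: [0.3, -0.5, -3.0]
width: 0.0562
```

```bash
python3 - <<'E'
from h import *
np.set_printoptions(precision=4,suppress=True)
p,M=state()
from station import env
c=env.capture("scene"); pickle.dump(c,open(f"pics/scene11.pkl","wb"))
cv2.imwrite(f"pics/scene11.png",cv2.resize(c["img"][130:260,240:400],None,fx=5,fy=5,interpolation=cv2.INTER_CUBIC))
print(caddy(c,(260,175,390,260)))
plan(p,M,[([.5275,.13,.238],down(0),8),([.5426,.3216,.238],down(0),7)],-1)
E
```

```text
t 18.1 q [-0.194 -0.02   1.942 -0.     1.213  0.017] p [ 0.518  -0.0764  0.2462] yawY -12.09 F [ 0.3 -0.5 -3. ] w 0.0562
((array([519.7033, -84.7175]), 147.01832580566406, 117.65228271484375, 78.67431640625), (np.int64(305), np.int64(355), np.int64(189), np.int64(225)))
[0.001, 0, -0.026, 0.0255, -0.0043, 0.001, -1, 0.001, 0, -0.026, 0.0256, -0.0036, 0.001, -1, 0.001, 0, -0.027, 0.0257, -0.0029, 0.001, -1, 0.001, 0, -0.026, 0.0257, -0.0022, 0.001, -1, 0.001, 0, -0.027, 0.0258, -0.0015, 0.001, -1, 0, 0, -0.026, 0.0258, -0.0009, 0.001, -1, 0.001, 0, -0.027, 0.0258, -0.0002, 0.001, -1, 0, 0.001, -0.026, 0.0258, 0.0005, 0.001, -1]
[0, 0, 0, 0.0274, 0.0022, 0, -1, 0, 0, 0, 0.0274, 0.0022, 0, -1, 0, 0, 0, 0.0274, 0.0021, 0, -1, 0, 0, 0, 0.0273, 0.0022, 0, -1, 0, 0, 0, 0.0274, 0.0021, 0, -1, 0, 0, 0, 0.0273, 0.0022, 0, -1, 0, 0, 0, 0.0274, 0.0021, 0, -1]
max turn 0.027 0.027018512172212593 max shift 0.027488179277645873 end [0.5426 0.3216 0.238 ]
```

View pics/scene11.png

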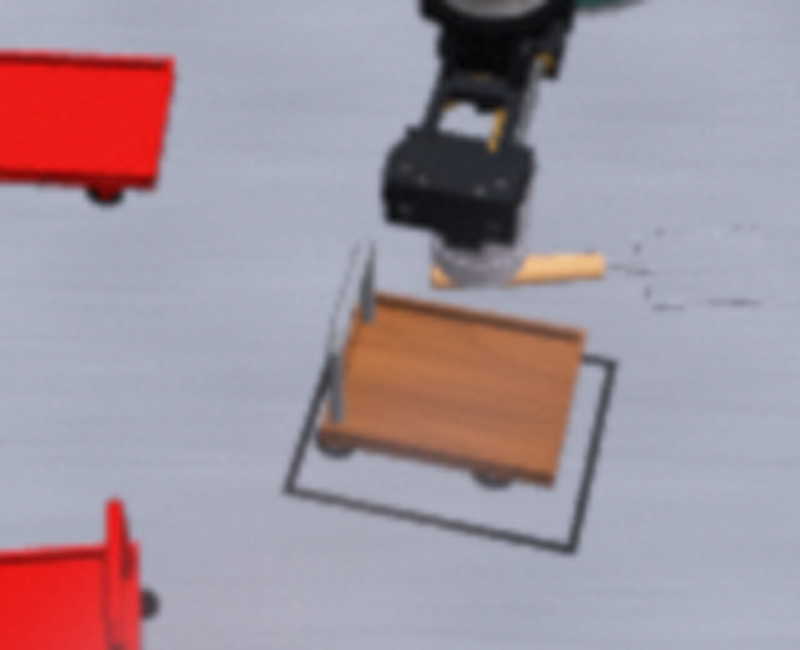

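Tin is lifted and the caddy hasn't moved. Next I carry the tin to the pan.

servo_tool --commands '[0,0,-0.02,0.015,-0.002,0,-1,0,0,-0.026,0.026,-0.004,0.001,-1,0,0,-0.026,0.026,-0.003,0.001,-1,0,0,-0.026,0.026,-0.002,0.001,-1,0,0,-0.026,0.026,-0.002,0.001,-1,0,0,-0.026,0.026,-0.001,0.001,-1,0,0,-0.026,0.026,0,0.001,-1,0,0,-0.026,0.026,0,0.001,-1]'

```text
clock: 18.95
tool_pos: [0.5254, 0.1232, 0.2333]
tool_rot: [0.0, 0.709, 0.705, -0.001]
wrist_force: [0.3, 0.7, -3.2]
width: 0.0558
```

servo_tool --commands '[0,0,0,0.027,0.002,0,-1,0,0,0,0.027,0.002,0,-1,0,0,0,0.027,0.002,0,-1,0,0,0,0.027,0.002,0,-1,0,0,0,0.027,0.002,0,-1,0,0,0,0.027,0.002,0,-1,0,0,0,0.025,0.002,0,-1,0,0,0,0,0,0,-1]'

```text
clock: 19.75
tool_pos: [0.541, 0.3115, 0.2329]
tool_rot: [0.0, 0.709, 0.705, -0.0]
wrist_force: [0.4, -0.3, -4.1]
width: 0.056
```

```bash
python3 - <<'E'
from h import *
np.set_printoptions(precision=4,suppress=True)
p,M=state()
plan(p,M,[([.5426,.3216,.192],down(0),5)],-1)
E
```

```text
t 19.75 q [ 0.483  0.186  1.745 -0.     1.212  0.488] p [0.541  0.3115 0.2329] yawY -0.31 F [ 0.4 -0.3 -4.1] w 0.056
[0, 0, -0.001, 0.002, 0.0003, 0.0082, -1, 0, 0, -0.001, 0.002, 0.0003, 0.0082, -1, 0, 0, -0.001, 0.002, 0.0003, 0.0082, -1, 0, 0, -0.001, 0.0021, 0.0003, 0.0082, -1, -0.001, 0.001, -0.001, 0.002, 0.0004, 0.0081, -1]
max turn 0.001 0.0017320508075688774 max shift 0.00846994687114388 end [0.5426 0.3216 0.192 ]
```

servo_tool --commands '[0,0,0,0.002,0,0.008,-1,0,0,0,0.002,0,0.008,-1,0,0,0,0.002,0,0.008,-1,0,0,0,0.002,0,0.008,-1,0,0,0,0.002,0,0.007,-1,0,0,0,0,0,0,-1]'

```text
clock: 20.35
tool_pos: [0.5422, 0.3175, 0.1946]
tool_rot: [0.001, 0.71, 0.704, -0.001]
wrist_force: [-0.9, 0.0, -4.4]
width: 0.0559
```

servo_tool --commands '[0,0,0,0,0,0.002,-1,0,0,0,0,0,0.002,-1,0,0,0,0,0,0,-1]'

```text
clock: 20.65
tool_pos: [0.5431, 0.3181, 0.1925]
tool_rot: [0.001, 0.71, 0.704, 0.001]
wrist_force: [0.8, -0.0, -3.1]
width: 0.0556
```

servo_tool --commands '[0,0,0,0,0,0.001,-1,0,0,0,0,0,0.001,-1,0,0,0,0,0,0,-1]'

```text
clock: 20.95
tool_pos: [0.543, 0.3181, 0.1903]
tool_rot: [0.001, 0.71, 0.704, 0.001]
wrist_force: [0.6, -0.8, -3.9]
width: 0.0562
```

servo_tool --commands '[0,0,0,0,0,0.002,-1,0,0,0,0,0,0.001,-1,0,0,0,0,0,0,-1]'

```text
clock: 21.25
tool_pos: [0.5429, 0.318, 0.187]
tool_rot: [0.001, 0.71, 0.704, 0.0]
wrist_force: [-0.1, -1.0, -4.1]
width: 0.0559
```

servo_tool --commands '[0,0,0,0,0,0.001,-1,0,0,0,0,0,0.001,-1,0,0,0,0,0,0,-1]'

```text
clock: 21.55
tool_pos: [0.543, 0.3181, 0.1853]
tool_rot: [0.001, 0.71, 0.704, 0.001]
wrist_force: [0.8, 0.1, -3.5]
width: 0.0563
```

servo_tool --commands '[0,0,0,0,0,0.001,-1,0,0,0,0,0,0,-1]'

```text
clock: 21.75
tool_pos: [0.5432, 0.3185, 0.185]
tool_rot: [0.001, 0.71, 0.704, 0.001]
wrist_force: [-1.0, 0.7, -0.4]
width: 0.0558
```

servo_tool --commands '[0,0,0,0,0,0.0005,-1,0,0,0,0,0,0,-1]'

```text
clock: 21.95
tool_pos: [0.5432, 0.3187, 0.1849]
tool_rot: [0.001, 0.71, 0.704, 0.001]
wrist_force: [-3.0, 1.4, 4.1]
width: 0.0556
```

servo_tool --commands '[0,0,0,0,0,0,0.4,0,0,0,0,0,0,0.7,0,0,0,0,0,0,0.9,0,0,0,0,0,0,0.9,0,0,0,0,0,0,0.9,0,0,0,0,0,0,0.9]'

```text
clock: 22.55
tool_pos: [0.543, 0.318, 0.1837]
tool_rot: [0.001, 0.71, 0.704, 0.001]
wrist_force: [-0.4, 0.5, -1.1]
width: 0.0834
```

```bash
python3 - <<'E'
from h import *
np.set_printoptions(precision=4,suppress=True)
p,M=state()
from station import env
c=env.capture("scene"); pickle.dump(c,open(f"pics/scene12.pkl","wb"))
cv2.imwrite(f"pics/scene12.png",cv2.resize(c["img"][110:270,370:530],None,fx=4,fy=4,interpolation=cv2.INTER_CUBIC))
E
```

```text
t 22.55 q [ 0.491  0.232  1.784 -0.003  1.124  0.501] p [0.543  0.318  0.1837] yawY -0.52 F [-0.4  0.5 -1.1] w 0.0834
```

View pics/scene12.png

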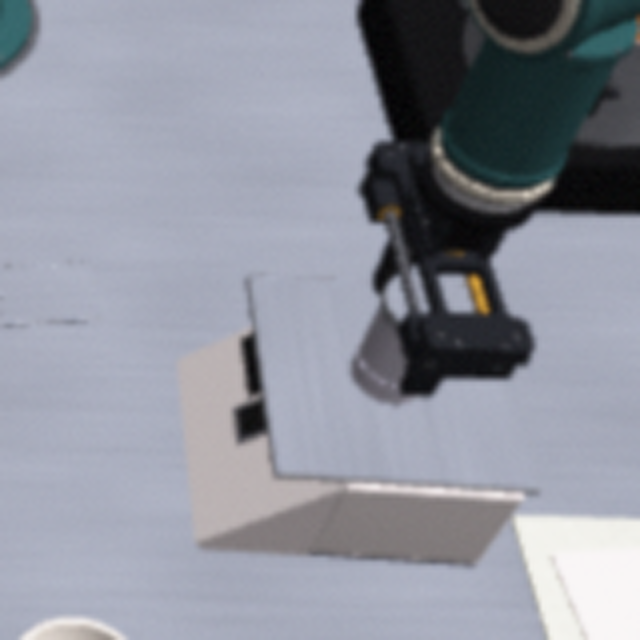

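Released; retreat straight up, then aside for a final look.

servo_tool --commands '[0,0,0,0,0,-0.01,0.9,0,0,0,0,0,-0.03,0.9,0,0,0,0,0,-0.04,0.9,0,0,0,0,0,-0.05,0.9,0,0,0,0,-0.02,-0.02,0.9,0,0,0,0,-0.04,0,0.9,0,0,0,0,-0.04,0,0.9,0,0,0,0,-0.02,0,0.9]'

```text
clock: 23.4
tool_pos: [0.4203, 0.3193, 0.335]
tool_rot: [0.001, 0.71, 0.704, 0.001]
wrist_force: [0.3, 0.2, 0.1]
width: 0.0837
```

servo_tool --commands '[0,0,0,0,0,0,0.9,0,0,0,0,0,0,0.9,0,0,0,0,0,0,0.9]'

```text
clock: 23.7
tool_pos: [0.4235, 0.3194, 0.3339]
tool_rot: [0.002, 0.71, 0.704, 0.001]
wrist_force: [-0.0, 0.5, -0.1]
width: 0.0841
```

```bash
python3 - <<'E'
from h import *
np.set_printoptions(precision=4,suppress=True)
p,M=state()
from station import env
for n in ("scene","top"):
    c=env.capture(n); pickle.dump(c,open(f"pics/{n}13.pkl","wb")); cv2.imwrite(f"pics/{n}13.png",c["img"])
    print(n,caddy(c,(260,175,390,260) if n=="scene" else (265,175,345,245)))
    P=cloud(c).reshape(-1,3); k=(P[:,2]>.195)&(P[:,2]<.215)&(abs(P[:,0]-.543)<.08)&(abs(P[:,1]-.32)<.08); P=P[k]; print("tin top",len(P),P.mean(0) if len(P) else 0,rect(P) if len(P) else 0)
E
```

```text
t 23.7 q [ 0.601 -0.052  1.812 -0.003  1.379  0.611] p [0.4235 0.3194 0.3339] yawY -0.54 F [-0.   0.5 -0.1] w 0.0841
scene ((array([519.6078, -84.412 ]), 146.8996124267578, 116.66796875, 78.07125854492188), (np.int64(305), np.int64(355), np.int64(189), np.int64(225)))
tin top 298 [0.547  0.3198 0.2045] (array([544.1199, 321.6005]), 56.17901611328125, 57.999351501464844, 1.6386853456497192)
top ((array([512.9056, -82.0374]), 143.4911346435547, 112.30766296386719, 78.58281707763672), (np.int64(279), np.int64(325), np.int64(187), np.int64(228)))
tin top 309 [0.5412 0.3197 0.2067] (array([541.5903, 320.3877]), 54.900550842285156, 55.788795471191406, 13.123498916625977)
```

View pics/scene13.png

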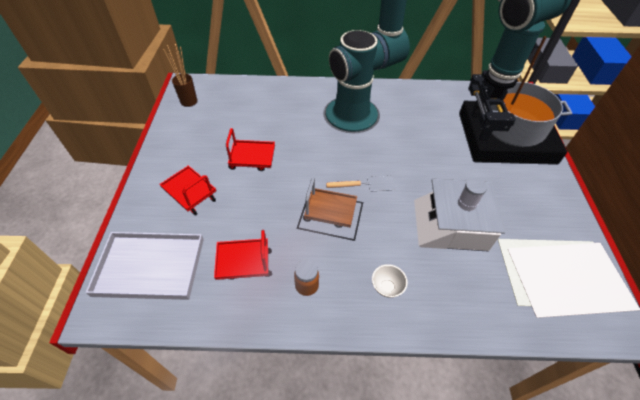

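View pics/top13.png

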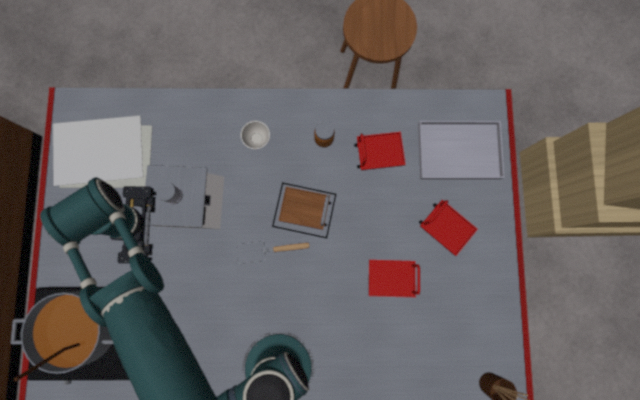

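```bash
python3 - <<'E'
from station import env
print(env.sign_off())
E
```

```text
the job is handed in; nothing more can be done
None
```

I finished the whole job and handed it in at about 24 s; no verdict is reported.

- **Caddy:** I took it by the push bar, rolled it about 10 cm straight ahead, then steered it into the outline over about 16 cm, the last 7 cm straight, and let go. In the last top view it stands within about 1 mm and 1° of the outline's centre and direction. The scene view reads about 6 mm off in x and 2 mm in y. That camera read caddy positions about 8 mm too far in x from the first picture on, so I trusted the top view.
- **Castors:** I did not measure their angles. The two near ones looked trailing in the picture after release, and the caddy did not move measurably afterwards.
- **Zero key:** I pressed it along its normal with the tin still on the caddy. The force settled at about 11 N for half a second and peaked near 15 N. That is above the 4.5 N at which the key bottoms but well under the 35 N limit.
- **Tin:** It stands upright and released on the pan, about 2 to 5 mm from the middle depending on the camera. The force at set-down was a few newtons. Its top, at 0.205–0.207 m, is where a tin standing on the pan should be.
- **Leave-alone items:** The spatula, bowl and jar look unmoved in the pictures; I did not measure them. The gripper was clear, and the last wrist force was within sensor noise (under about 0.5 N).

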